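# Hang a parts caddy on a keyhole stud

## Robot

A 6-joint arm with a two-finger parallel gripper is mounted at the origin on the work surface. World frame = base frame: x ahead of the robot, y to its left, z up, the work surface at z = 0. Lengths are in m, angles in rad, forces in N, time in s.
With the tool pointing down it reaches from about 0.25 to 0.775 m from the base axis. Payload 4 kg.
Tool frame: the origin (TCP) lies between the finger pads; the fingertips stand 14 mm ahead of it and the grasp point (between the pads) lies 5 mm behind it (tip_reach is the distance from the TCP to the fingertips, in m); z points along the fingers, y is the line along which they close (so a half turn about z gives the same grasp; the last joint's range is limited). The gripper opens to 94 mm and grips with 3 to 60 N. Pads are 16 mm wide; open, the fingers measure 119 mm over their backs; the gripper's body (75 mm by 177 mm) begins 78 mm behind the grasp point.
Start: joints at [1.166, 0.087, 1.371, -0, 1.684, -0.103], TCP at [0.163, 0.525, 0.196] pointing down, gripper open.
Joint ranges: [-3.1, 3.1], [-0.76, 2.03], [0.27, 2.55], [-1.08, 4.22], [0.17, 2.65], [-2.57, 2.57]. Speed limits (rad/s): [2.79, 2.79, 3.14, 3.14, 3.14, 3.14].

## Interface

Orientations are given as [roll, pitch, yaw] about the fixed x, y, z axes, in that order (R = Rz(yaw) Ry(pitch) Rx(roll)).
In Python, from bench import * gives the robot as it stands. The module is installed in compiled form; this text tells all that it offers.
- The arm moves only by the tool servo_tool, never from a script. Its argument "targets" is a list of rows, each a list of 4 numbers: the shift along the tool's x, y, z in cm, then the turn about the tool's z in degrees. A call has 1 to 8 rows; each row is the pose to reach, as a shift and turn from the pose commanded when the call began, along the tool's axes at that moment; what a row does not reach only later rows make up. A row lasts 1/8 s, in which the tool goes at most 62.5 mm and 10.7 degrees, less where a joint would pass 70% of its speed; a pose out of reach is approached as far as the arm can. A call with a gripper value outside its range is refused whole. "claw" is the closure in counts, from 0 (fully open) to 255 (shut), set as the call begins (left out, the last holds). The fingers move at their own pace and stop on an object; the grip force is fixed at half the most. Time passes only in rows, so rows that repeat a pose let the fingers close. It gives the time, the measured TCP pose, the force, the opening and the grip force at its end, in the units of the state.
- get_obs(): the state, without advancing time (a new reading comes with each control period).
- snapshot(name): name is "side" or "top" or "wrist"; returns the picture (400x640x3 uint8, blue, green, red); there is no depth.
- camera_model(name): a dict with "camera_matrix" (3x3 intrinsics, pixels), "camera_from_world" (4x4, takes a point from world to camera coordinates). Camera axes: x right, y up, looking along -z (the intrinsics and any distortion apply to the point x, -y, -z); pixel columns grow to the right and rows downward; lengths in m; the calibration is good to about 2 mm. A picture is of the moment at which its call begins: read the wrist's pose just before it. camera_model takes no time and is no camera call; for the wrist camera it gives the pose at the moment of the call.
- close_job(): hands the job in; it is judged then, once.
The state is a dict: "time": time; "joint_positions": joint angles; "qvel": joint speeds; "joint_torque": joint torques, N m; "tool_pos": TCP position; "ee_rot": TCP orientation; "wrist_force": force on the tool from outside, world axes, zero at the start; "wrist_torque": the same for the moment, N m; "width": finger opening in m; "finger_force": force on a finger pad.
Only numpy, scipy, OpenCV 4.12 (cv2) and the standard library are available. Lean on these libraries where they do the work, as an engineer would, in place of code of your own. Each camera call takes 0.05 s, during which the arm holds its last target. There are 200 camera calls.

## Task

Take the green caddy with the carry bar and hang it on the small blue perforated panel: pass the keyhole in its back over the head of the spring stud until its back lies flush against the panel, then pull it straight down until the stud sits fully home in the slot, and let go. The stud's height was set by eye, so feel for it gently, never forcing it, and leave the other things on the bench where they are.

Things in the scene. Friction and masses are not known exactly. Their poses are not given: they have to be found in the camera images.
- caddy: Green plastic open parts caddy, 70 deep (x) x 90 wide (y), 95 to 160 g. Origin: centre of underside; z up; own +x points out of its flat back. Back: outer face at x = +35, 3 thick, 125 tall (mm). Front wall 38 tall, sides 50. Full-width carry bar on top. Pulling it down on the stud takes about 8 to 15 N; its weight alone does not seat it; once home, friction holds it.
- caddy_bar (a point): Centre of the caddy's carry bar, 160 mm above its underside, mid-width, mid-depth. The bar runs along the caddy's y, 14 mm thick (x), 22 mm tall; 24 mm wide uprights hold its ends at y = +-43 mm, leaving about 80 mm free. Grip it from above.
- keyhole (a point): Centre of the keyhole's entry on the back's outer face (caddy x 35, y 0, z 75 mm): 20 x 20 mm, upper corners bevelled. Above it a slot 9 mm wide up to z = 104. The stud's centre enters at z 75 and is home at z 101, so the caddy goes down 26 mm. Ramps (1 in 3) beside the slot, inside, draw the stud's head out about 5 mm on the way.
- panel: Blue perforated upright panel, fixed, 260 wide x 175 tall x 12 mm. Origin: on the bench, middle of the foot of its front face (plane x = 0); own +x points INTO the panel, z up. The caddy hangs in front, its +x along the panel's +x. The one stud stands out of the face at mid-width, nominally 150 mm above the bench; true height 135 to 165 mm, not measured.
- stud (a joint): Axial travel of the steel spring stud (m): 0 at rest, + drawn out, - pushed in, -0.006 to +0.008, hard stops, 1.5 N per mm. Shank 6 mm, round head 14 mm diameter, 4 thick; at rest its underside is 4 and its front 8 mm off the panel. Pressed on, it goes in; it springs out when the entry comes over it. About +0.005 when home (up to +0.0052 while still pulled). Over 28 N from the caddy spoils it.
- plain_bin: Bystander: plain open green bin without bar or keyhole, 100 x 85 x 55 mm, origin centre of underside. It may stand where the caddy would.
- printer: Bystander: white hand-held label printer lying flat, 160 x 90 x 48 mm, origin centre of underside.
- screwdriver: Bystander: red-handled screwdriver lying on the bench, along its own x.
- glue: Bystander: white glue bottle, 44 mm diameter, 100 mm tall, standing, origin centre of underside.
Not all that is in view belongs to the job. What is shaped like the caddy but black, red or yellow is not meant.

How it is judged:
By the outcome, as a careful person would: the job done as asked, in the order asked, and still so for the second after the job is handed in, with the robot touching nothing.
It also fails if it takes over 64 s, if anything falls off the work surface, if the arm or the gripper's body presses on something with over 40 N, if the wrist force passes 120 N, or if a joint passes its speed limit or range.

## Working session

There is one attempt and no reset: what is moved stays moved. The work goes in short steps, Python scripts to look and compute and a tool call to move; the robot and the scene stay as the last step left them, time stands still between calls to the robot, and variables do not carry over. Pictures are saved under pics/ and viewed, at most 10 in all, crops included, and the job is handed in when it is done.

Besides the shell and the picture viewer there is one more tool, called as a command line: name --pt "numbers of a row" for each row, then --argument value for the rest. servo_tool: Moves the arm, as the interface text tells. Its arguments: {"type":"object","properties":{"targets":{"type":"array"},"claw":{"type":"number"}},"required":["targets"]}

```bash
mkdir -p pics; cat > h.py <<'E'
from bench import *
import numpy as np, cv2
def ray(cm,u,v):
    K=np.array(cm["camera_matrix"]);T=np.array(cm["camera_from_world"])
    d=np.linalg.solve(K,[u,v,1.]);d=np.array([d[0],-d[1],-d[2]])
    R=T[:3,:3];return -R.T@T[:3,3],R.T@d
def onz(cm,u,v,z):
    o,d=ray(cm,u,v);return o+d*(z-o[2])/d[2]
def proj(cm,p):
    T=np.array(cm["camera_from_world"]);q=T[:3,:3]@np.array(p)+T[:3,3]
    q=np.array(cm["camera_matrix"])@[q[0],-q[1],-q[2]];return q[:2]/q[2]
E
python3 - <<'E'
from h import *
for n in("side","top"):
    cv2.imwrite(f"pics/{n}0.png",snapshot(n)); c=camera_model(n); print(n,[k for k in c],np.round(np.array(c["camera_matrix"]),1).tolist(),np.round(c["camera_from_world"],3).tolist(), c.get("distortion"))
o=get_obs();print({k:np.round(v,4) for k,v in o.items()})
E
```

```text
side ['camera_matrix', 'camera_from_world'] [[380.4, 0.0, 323.5], [0.0, 380.4, 201.3], [0.0, 0.0, 1.0]] [[0.764, -0.644, -0.015, -0.419], [0.396, 0.451, 0.8, -0.281], [-0.509, -0.618, 0.6, -0.868], [0.0, 0.0, 0.0, 1.0]] None
top ['camera_matrix', 'camera_from_world'] [[370.6, 0.0, 322.6], [0.0, 370.6, 201.9], [0.0, 0.0, 1.0]] [[-0.003, -1.0, -0.021, -0.033], [0.996, -0.005, 0.09, -0.522], [-0.09, -0.02, 0.996, -0.93], [0.0, 0.0, 0.0, 1.0]] None
{'time': np.float64(0.1), 'joint_positions': array([ 1.1659e+00,  8.7900e-02,  1.3720e+00,  1.0000e-04,  1.6836e+00,
       -1.0310e-01]), 'qvel': array([-0.0014, -0.0031, -0.0036,  0.0021, -0.0008,  0.0014]), 'joint_torque': array([ 2.40000e-03, -3.41250e+01, -3.03301e+01,  7.20000e-02,
        3.04000e-02, -1.00000e-04]), 'tool_pos': array([0.1633, 0.5247, 0.1946]), 'ee_rot': array([-3.1397e+00, -3.0000e-04,  2.8398e+00]), 'wrist_force': array([-0.6264, -0.401 , -0.7347]), 'wrist_torque': array([-0.0402, -0.0319,  0.0122]), 'finger_force': np.float64(0.0), 'width': np.float64(0.0938)}
```

View pics/side0.png

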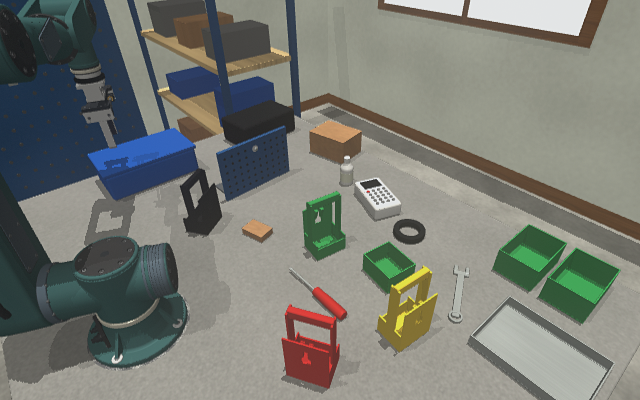

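View pics/top0.png

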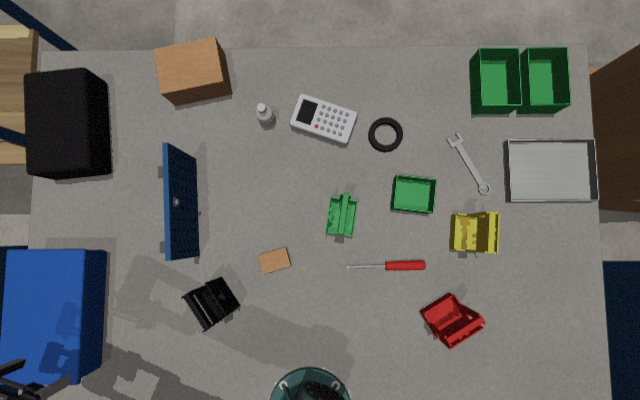

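The green caddy is at about top (341,215) and side (325,225). The panel is at top (180,202) and side (252,162), with the stud at top (176,202) and side (255,149). Next I'll take enlarged crops.

```bash
python3 - <<'E'
import cv2,numpy as np
t=cv2.imread("pics/top0.png");s=cv2.imread("pics/side0.png")
R=lambda a,w,h:cv2.resize(a,(w,h),interpolation=cv2.INTER_CUBIC)
a=R(t[180:250,310:380],280*1,280)  # x4
a=R(t[185:245,310:370],300,300)   # x5
b=R(t[135:270,150:210],267,600)   # x4.44
c=R(s[185:265,295:355],225,300)   # x3.75
c=R(s[185:265,295:355],300,400)   # x5
out=np.zeros((600,800,3),np.uint8)
out[:600,:267]=b; out[:300,270:570]=a
d=R(s[120:205,210:300],450,425)
out[300:600,270:570]=R(s[188:248,295:355],300,300)
out[:300,572:]=0
e=R(s[120:205,212:297],228,228); out[:228,572:]=e
cv2.imwrite("pics/c1.png",out)
E
```

```text
(no output)
```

View pics/c1.png

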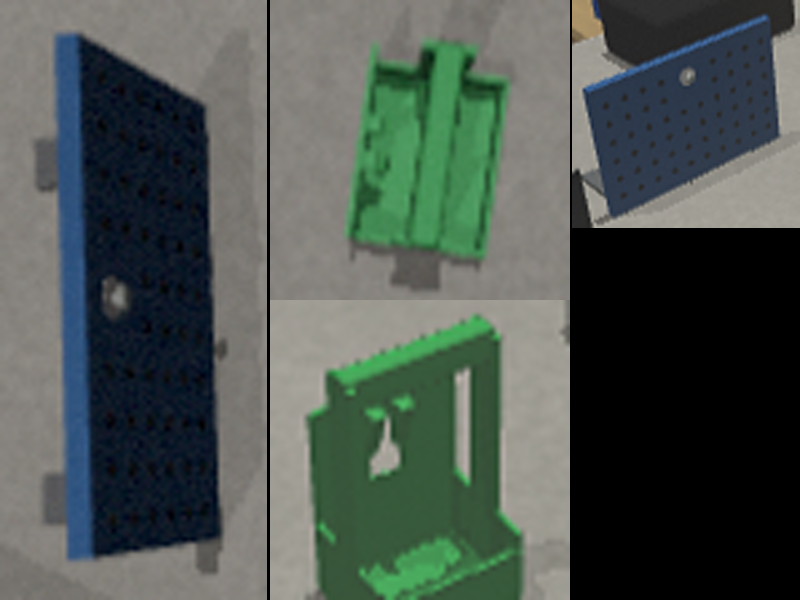

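```bash
python3 - <<'E'
from h import *
t=camera_model("top");s=camera_model("side")
P=np.round
p1,p2=onz(t,167.5,143.3,.175),onz(t,170.9,260.1,.175)
f1,f2=onz(t,196.1,159.1,0),onz(t,199,255.8,0)
print("panel top",P(p1,4),P(p2,4),np.hypot(*(p2-p1)[:2]),"foot",P(f1,4),P(f2,4),np.hypot(*(f2-f1)[:2]))
for a,b in((p1,p2),(f1,f2)):
    d=a-b; print("into-panel yaw",np.degrees(np.arctan2(d[1],d[0]))+90)
o1,d1=ray(t,176.3,202.1);o2,d2=ray(s,255.2,148.3)
A=np.c_[d1,-d2];k=np.linalg.lstsq(A,o2-o1,rcond=None)[0];print("stud",o1+k[0]*d1,o2+k[1]*d2)
b1,b2=onz(t,345.8,193.4,.171),onz(t,341.6,234.2,.171);d=b1-b2
print("bar",b1,b2,(b1+b2)/2,np.linalg.norm(d),np.degrees(np.arctan2(d[1],d[0]))+90)
print(proj(s,(b1+b2)/2), "bar ends side",proj(s,b1),proj(s,b2))
E
```

```text
panel top [0.64   0.3043 0.175 ] [0.3843 0.2879 0.175 ] 0.2562353109520418 foot [0.641  0.3042 0.    ] [0.3839 0.2893 0.    ] 0.2574426416195791
into-panel yaw 93.66931797241361
into-panel yaw 93.32039363504809
stud [0.51209395 0.29287132 0.14530798] [0.51133324 0.29336242 0.14544471]
bar [ 0.52703284 -0.08872324  0.171     ] [ 0.43874315 -0.07896114  0.171     ] [ 0.48288799 -0.08384219  0.171     ] 0.08882774333621433 83.69048956111745
[324.1346796  197.56362701] bar ends side [338.46428684 191.69883236] [309.2118947  203.67119629]
```

The panel's top and foot edges agree, and the stud's rays from the two cameras meet within 1 mm. The stud is at (0.512, 0.293), height about 145 mm, and the into-panel yaw is 93.5°. The caddy's bar is at (0.483, -0.084), yaw 83.7°. I'm moving above the bar.

servo_tool --pt "0 0 -4 0" --pt "-1 -1 -8 0" --pt "-4 -4 -8 0" --pt "-8 -8 -8 0" --pt "-12 -12 -8 0" --pt "-16 -16 -8 -3" --pt "-20 -20 -8 -6" --pt "-24 -24 -8 -11" --claw 0

```text
time: 1.1
tool_pos: [0.3216, 0.223, 0.2753]
ee_rot: [-3.142, -0.0, 3.035]
wrist_force: [1.4, 0.0, -0.5]
width: 0.0944
finger_force: 0.0
```

servo_tool --pt "-3 -4 0 0" --pt "-6 -9 0 0" --pt "-9 -13.5 0 0" --pt "-12 -18 0 0" --pt "-15 -22.5 0 0" --pt "-18 -26.5 1 0" --pt "-19.5 -28.7 2.5 0" --pt "-19.5 -28.7 2.5 0"

```text
time: 2.1
tool_pos: [0.4831, -0.0831, 0.248]
ee_rot: [3.141, -0.005, 3.029]
wrist_force: [0.3, 0.6, 0.2]
width: 0.0941
finger_force: 0.0
```

```bash
python3 - <<'E'
from h import *
o=get_obs();print(o["tool_pos"],o["ee_rot"],o["wrist_force"]);c=camera_model("wrist");im=snapshot("wrist");cv2.imwrite("pics/w1.png",im)
import pickle;pickle.dump(c,open("w1.pkl","wb"))
print([np.round(proj(c,p),1) for p in([.4387,-.079,.171],[.527,-.0887,.171],[.4829,-.0838,.171])])
E
```

```text
[ 0.48305877 -0.08313035  0.24800568] [ 3.14058274 -0.00535773  3.02887285] [0.29794162 0.5682406  0.24504808]
[array([316.4, 152.4]), array([316.9, 252.4]), array([316.7, 204.4])]
```

View pics/w1.png

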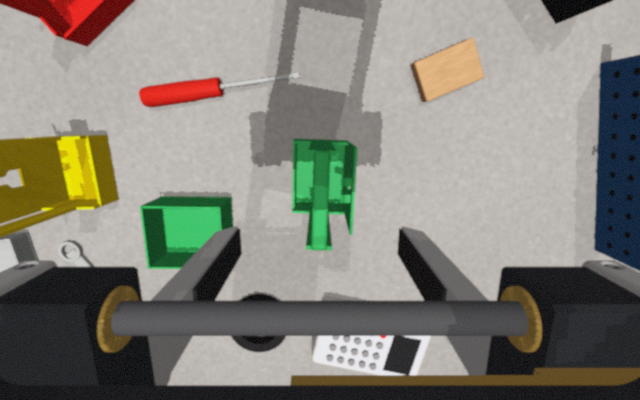

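The bar spans about (321,148) to (319,248), roughly 2.5 px right of the prediction. I'll shift about 2 mm along tool y, descend and grip.

servo_tool --pt "0 0.2 2 0" --pt "0 0.2 4.5 0" --pt "0 0.2 7 0" --pt "0 0.2 8.7 0" --pt "0 0.2 9.3 0" --pt "0 0.2 9.3 0"

```text
time: 2.9
tool_pos: [0.484, -0.0797, 0.1581]
ee_rot: [3.142, 0.001, 3.032]
wrist_force: [0.4, -0.2, -0.8]
width: 0.0936
finger_force: 0.0
```

servo_tool --pt "0 0 0 0" --pt "0 0 0 0" --pt "0 0 0 0" --pt "0 0 0 0" --pt "0 0 0 0" --pt "0 0 0 0" --pt "0 0 0 0" --pt "0 0 0 0" --claw 255

```text
time: 3.9
tool_pos: [0.4839, -0.08, 0.1577]
ee_rot: [-3.142, 0.0, 3.032]
wrist_force: [0.4, -0.2, 1.2]
width: 0.0174
finger_force: 0.1
```

servo_tool --pt "0 0 0 0" --pt "0 0 0 0" --pt "0 0 0 0" --pt "0 0 0 0"

```text
time: 4.4
tool_pos: [0.4839, -0.08, 0.1577]
ee_rot: [3.142, 0.0, 3.032]
wrist_force: [0.3, 0.7, -0.1]
width: 0.0133
finger_force: 29.9
```

servo_tool --pt "0 0 -0.7 0" --pt "0 0 -2 0" --pt "0 0 -4 0" --pt "0 0 -6 0" --pt "0 0 -8 0" --pt "0 0 -9.5 0" --pt "0 0 -10 0" --pt "0 0 -10 0"

```text
time: 5.4
tool_pos: [0.4839, -0.08, 0.2577]
ee_rot: [3.142, 0.0, 3.032]
wrist_force: [0.4, -0.4, -1.3]
width: 0.013
finger_force: 29.9
```

```bash
python3 - <<'E'
from h import *
o=get_obs();print(o["tool_pos"],o["ee_rot"],o["wrist_force"],o["wrist_torque"],o["width"],o["finger_force"]);c=camera_model("wrist");im=snapshot("wrist");s=snapshot("side")
x,y,z=o["tool_pos"]; C=np.array([x,y,z+.005]);a=o["ee_rot"][2];u=np.array([np.cos(a),np.sin(a),0])
print([np.round(proj(c,C+[0,0,.011]+k*u),1) for k in(-.045,0,.045)])
R=lambda a,f:cv2.resize(a,None,fx=f,fy=f,interpolation=cv2.INTER_CUBIC)
px=proj(camera_model("side"),C-[0,0,.08]).astype(int);print(px)
A=R(im[110:290,230:410],2.2);B=R(s[px[1]-50:px[1]+50,px[0]-50:px[0]+50],3.96)
cv2.imwrite("pics/g1.png",np.hstack([A,B]))
E
```

```text
[ 0.48393385 -0.07999328  0.2577465 ] [3.14150367e+00 1.55951711e-04 3.03179530e+00] [ 0.41488298 -0.4315986  -1.29943008] [ 0.02553489  0.01831908 -0.00901374] 0.012965793205266397 29.900466799736023
[array([316.9, 314.1]), array([316.8, 245.5]), array([316.7, 168.1])]
[323 192]
```

View pics/g1.png

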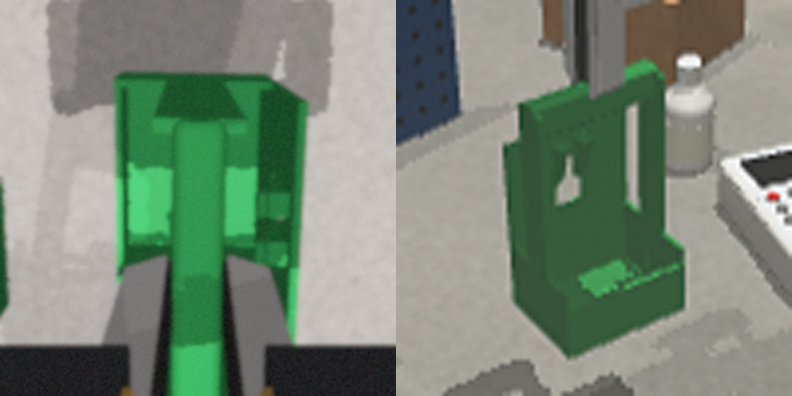

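The caddy is gripped and hangs level. The bar's centre is about 2 mm toward tool +x from the TCP. I'm moving it to a standoff in front of the stud.

servo_tool --pt "0 1 0 0" --pt "0 3.5 0 -1" --pt "0 7 0 -2" --pt "0 11 0 -4" --pt "0 15 0 -6" --pt "0 19 0 -8" --pt "0 23 0 -9" --pt "0 26 0 -9.8"

```text
time: 6.5
tool_pos: [0.5118, 0.1807, 0.257]
ee_rot: [3.141, -0.001, -3.078]
wrist_force: [0.6, -0.2, -1.0]
width: 0.013
finger_force: 29.9
```

servo_tool --pt "0.2 1.5 0 0" --pt "0.5 3 0.5 0" --pt "0.8 4.2 1.5 0" --pt "0.9 5 2.5 0" --pt "0.9 5 3 0" --pt "0.9 5 3 0"

```text
time: 7.25
tool_pos: [0.5001, 0.2272, 0.2269]
ee_rot: [-3.141, -0.001, -3.081]
wrist_force: [-0.1, 0.7, -1.3]
width: 0.0132
finger_force: 29.9
```

```bash
cat > look.py <<'E'
from h import *
import sys
n=sys.argv[1];o=get_obs();print(o["time"],o["tool_pos"],np.degrees(o["ee_rot"]),o["wrist_force"],o["wrist_torque"])
s=snapshot("side");w=snapshot("wrist");t=snapshot("top")
R=lambda a,h:cv2.resize(a,(int(a.shape[1]*h/a.shape[0]),h),interpolation=cv2.INTER_CUBIC)
cv2.imwrite("pics/%s_raw.png"%n,np.hstack([s,t,w]))
A=np.hstack([R(s[90:210,200:330],400),R(t[140:260,150:250],400)])
cv2.imwrite("pics/%s.png"%n,A);print(A.shape)
E
python3 look.py h1
```

```text
7.25 [0.50013451 0.22721901 0.22688769] [-1.79961203e+02 -7.44148437e-02 -1.76529293e+02] [-0.07247389  0.67911313 -1.27127476] [ 0.02383641 -0.01768701 -0.02990969]
(400, 766, 3)
```

View pics/h1.png

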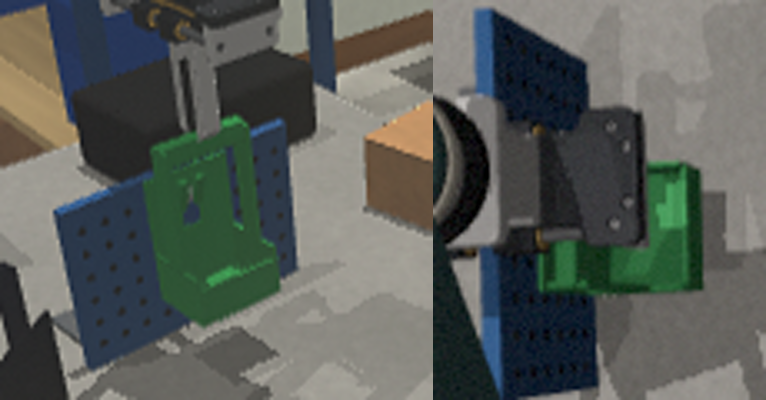

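I used the wrong sign for that x shift, since tool +x is world -x. I'm correcting by -1.8 cm and then checking the keyhole against the stud.

servo_tool --pt "-0.4 0 0 0" --pt "-1 0 0 0" --pt "-1.6 0 0 0" --pt "-1.8 0 -0.1 0" --pt "-1.8 0 -0.1 0"

```text
time: 8.02
tool_pos: [0.5185, 0.2289, 0.2287]
ee_rot: [3.141, -0.0, -3.08]
wrist_force: [0.2, -0.8, -0.8]
width: 0.0134
finger_force: 29.9
```

```bash
sed -i 's/^A=.*/A=R(s[105:185,225:305],600)/' look.py; python3 look.py h2; python3 - <<'E'
from h import *
c=camera_model("side");o=get_obs();a=o["ee_rot"][2];u=np.array([np.cos(a),np.sin(a),0]);n=np.array([np.sin(a),-np.cos(a),0])
B=o["tool_pos"]-[0,0,.1577]+.0017*u
f=lambda p:np.round((proj(c,p)-[225,105])*7.5,0)
for nm,l,z in(("entryTL",-.01,.085),("entryTR",.01,.085),("BL",-.01,.065),("BR",.01,.065),("slot top",0,.104)):
    print(nm,f(B+.032*n+l*u+[0,0,z]))
print("bar ends in crop",f(B+.045*u+[0,0,.171]),f(B-.045*u+[0,0,.171]), n)
print("centre gap to stud",(np.array([.5118,.2931,.1453])-B-.035*n-[0,0,.075]))
E
```

```text
8.025 [0.51851649 0.22893396 0.22868433] [ 1.79994414e+02 -6.32911743e-03 -1.76495202e+02] [ 0.23225608 -0.7988285  -0.8099104 ] [ 0.07783394 -0.04112809 -0.02187845]
(600, 600, 3)
entryTL [291. 320.]
entryTR [252. 337.]
BL [296. 362.]
BR [258. 378.]
slot top [266. 288.]
bar ends in crop [201. 201.] [385. 129.] [-0.06127103  0.99812117  0.        ]
centre gap to stud [-0.00258373  0.02933224 -0.0007318 ]
```

View pics/h2.png

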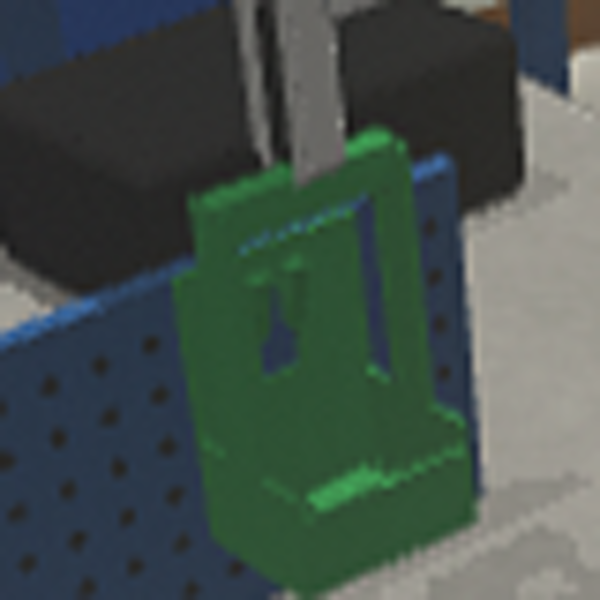

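```bash
python3 - <<'E'
from h import *
c=camera_model("side");o=get_obs();a=o["ee_rot"][2];u=np.array([np.cos(a),np.sin(a),0]);n=np.array([np.sin(a),-np.cos(a),0])
s=cv2.imread("pics/h2_raw.png")[:,:640].astype(int)
sub=s[146:157,256:268];print((sub[...,0]-sub[...,1]))
for off in(-.002,0,.002):
    B=o["tool_pos"]-[0,0,.1577]+off*u
    S=16;M=np.ones((400*S//4,)*1) if 0 else None
    m=[]
    for x in(.032,.035):
        im=np.zeros((80*20,80*20),np.uint8)
        for poly in([(-.01,.065),(.01,.065),(.01,.085),(-.01,.085)],[(-.0045,.08),(.0045,.08),(.0045,.104),(-.0045,.104)]):
            q=np.array([(proj(c,B+x*n+l*u+[0,0,z])-[225,105]+.5)*20 for l,z in poly]).astype(np.int32)
            cv2.fillPoly(im,[q],255)
        m.append(im)
    v=cv2.resize(m[0]&m[1],(80,80),interpolation=cv2.INTER_AREA)
    print(off);print(v[41:52,31:43])
E
```

```text
[[-29 -30 -30 -28 -28   9  -6 -29 -26 -27 -30 -30]
 [-30 -30 -28 -26 -27   9  -1 -27 -28 -27 -30 -30]
 [-30 -30 -30 -28 -29  10  20  -9 -26 -30 -30 -30]
 [-30 -29 -29 -27 -23  20  18  21 -10 -31 -30 -30]
 [-31 -30 -30 -26   0  18  16  19  -8 -32 -30 -29]
 [-30 -29 -29 -17  22  17  17  18  -5 -33 -30 -29]
 [-30 -30 -31 -22  20  17  17  19   1 -32 -30 -29]
 [-30 -31 -30 -33  23  19  10   2 -17 -31 -30 -30]
 [-29 -29 -31 -31  10   7 -20 -40 -30 -30 -30 -29]
 [-31 -30 -31 -30 -28 -34 -31 -31 -30 -28 -29 -30]
 [-31 -31 -29 -30 -30 -30 -30 -29 -29 -29 -29 -29]]
-0.002
[[  0   0   0   0   0 233 255  21   0   0   0   0]
 [  0   0   0   0   0 200 255  67   0   0   0   0]
 [  0   0   0   0   0 166 255 238 179   0   0   0]
 [  0   0   0   0  59 204 255 255 232   0   0   0]
 [  0   0   0   0 225 255 255 255 255  10   0   0]
 [  0   0   0   0 193 255 255 255 255  41   0   0]
 [  0   0   0   0 161 255 255 255 255  74   0   0]
 [  0   0   0   0 129 255 255 201  90   6   0   0]
 [  0   0   0   0  92 166  55   0   0   0   0   0]
 [  0   0   0   0   0   0   0   0   0   0   0   0]
 [  0   0   0   0   0
[... 462 characters left out ...]
 170  58   0   0   0   0   0]
 [  0   0   0   0  20   0   0   0   0   0   0   0]
 [  0   0   0   0   0   0   0   0   0   0   0   0]]
0.002
[[  0   0   0   8 254 247   1   0   0   0   0   0]
 [  0   0   0   0 228 255  26   0   0   0   0   0]
 [  0   0   0   0 193 255 160  89   0   0   0   0]
 [  0   0   0   0 173 255 255 218   0   0   0   0]
 [  0   0   0 200 255 255 255 249   2   0   0   0]
 [  0   0   0 217 255 255 255 255  27   0   0   0]
 [  0   0   0 184 255 255 255 255  59   0   0   0]
 [  0   0   0 149 255 255 255 205  43   0   0   0]
 [  0   0   0 115 251 170  61   0   0   0   0   0]
 [  0   0   0  35  29   0   0   0   0   0   0   0]
 [  0   0   0   0   0   0   0   0   0   0   0   0]]
```

The keyhole mask fits best with the bar offset near 0, and the height agrees. I'm shifting +2 mm laterally and approaching gently.

servo_tool --pt "0.1 0.5 0 0" --pt "0.2 1.2 0 0" --pt "0.2 1.8 0 0" --pt "0.2 2.2 0 0" --pt "0.2 2.3 0 0" --pt "0.2 2.3 0 0"

```text
time: 8.93
tool_pos: [0.5149, 0.2518, 0.2287]
ee_rot: [-3.142, -0.0, -3.08]
wrist_force: [0.0, -0.5, -1.4]
width: 0.0132
finger_force: 29.9
```

servo_tool --pt "0 0.1 0 0" --pt "0 0.2 0 0" --pt "0 0.3 0 0" --pt "0 0.4 0 0" --pt "0 0.5 0 0" --pt "0 0.5 0 0"

```text
time: 9.68
tool_pos: [0.5146, 0.2568, 0.2287]
ee_rot: [3.142, -0.0, -3.08]
wrist_force: [-0.6, 0.3, -1.4]
width: 0.0134
finger_force: 29.9
```

servo_tool --pt "0 0.1 0 0" --pt "0 0.2 0 0" --pt "0 0.3 0 0" --pt "0 0.3 0 0"

```text
time: 10.18
tool_pos: [0.5144, 0.2598, 0.2287]
ee_rot: [3.142, 0.0, -3.08]
wrist_force: [-0.7, -0.3, -0.7]
width: 0.0136
finger_force: 29.9
```

servo_tool --pt "0 0.1 0 0" --pt "0 0.2 0 0" --pt "0 0.2 0 0"

```text
time: 10.55
tool_pos: [0.5143, 0.2618, 0.2287]
ee_rot: [3.141, 0.0, -3.08]
wrist_force: [0.5, -0.5, -1.6]
width: 0.0134
finger_force: 29.9
```

servo_tool --pt "0 0.1 0 0" --pt "0 0.2 0 0" --pt "0 0.2 0 0"

```text
time: 10.92
tool_pos: [0.5143, 0.2634, 0.2288]
ee_rot: [-3.141, 0.0, -3.081]
wrist_force: [-0.2, -0.8, -0.5]
width: 0.0134
finger_force: 30.0
```

servo_tool --pt "0 0.1 0 0" --pt "0 0.1 0 0" --pt "0 0.1 0 0"

```text
time: 11.3
tool_pos: [0.5144, 0.2643, 0.2289]
ee_rot: [-3.141, 0.001, -3.081]
wrist_force: [1.2, -3.1, -0.1]
width: 0.0133
finger_force: 30.1
```

servo_tool --pt "0 0.1 0 0" --pt "0 0.1 0 0" --pt "0 0.1 0 0"

```text
time: 11.68
tool_pos: [0.5143, 0.2653, 0.229]
ee_rot: [-3.141, 0.001, -3.081]
wrist_force: [2.2, -4.5, 1.8]
width: 0.0131
finger_force: 30.3
```

```bash
sed -i 's/^A=.*/A=np.hstack([R(s[105:175,230:290],560),w_(t)])/; s/^R=/w_=lambda t:R(t[185:235,165:195],560)\nR=/' look.py; sed -i 's/560),w_/440),w_/;s/195\],560/195],440/' look.py; python3 look.py h3;  python3 - <<'E'
from h import *
c=camera_model("side");s=cv2.imread("pics/h3_raw.png")[:,:640].astype(int)
print(proj(c,[.512,.290,.1453]));d=s[140:158,248:266];print(d[...,0]-d[...,1]);print(d[...,2])
E
```

```text
11.675 [0.51429391 0.26525021 0.22895931] [-1.79955845e+02  3.89897364e-02 -1.76514742e+02] [ 2.21977547 -4.52131679  1.78379818] [-1.20261875 -0.32372153  0.09193274]
(440, 641, 3)
[255.94277275 148.65451861]
[[-31 -31 -30 -28 -26 -25  -9 -32 -30 -25 -28 -32 -32 -32 -32 -33 -34 -35]
 [-31 -30 -31 -31 -27 -26  12 -28 -32 -25 -28 -32 -32 -33 -32 -32 -32 -35]
 [-32 -31 -30 -32 -27 -28  11 -14 -29 -27 -27 -34 -32 -33 -32 -33 -30 -34]
 [-31 -31 -30 -30 -26 -28   9  -5 -28 -26 -28 -32 -32 -30 -30 -30 -31 -33]
 [-31 -29 -30 -30 -26 -26  10  -1 -29 -28 -31 -33 -31 -31 -31 -31 -30 -34]
 [-31 -30 -30 -29 -26 -27   5   7 -17 -26 -34 -32 -32 -30 -30 -30 -29 -33]
 [-31 -31 -30 -30 -27 -25  -1  -3  -1 -17 -34 -33 -33 -33 -32 -31 -31 -33]
 [-32 -31 -30 -32 -28 -14  -2  -3  -2 -13 -34 -32 -32 -31 -33 -33 -30 -32]
 [-31 -32 -31 -32 -26  -1  -2  -4  -2   0 -32 -33 -32 -32 -32 -32 -32 -30]
 [-30 -31 -30 -32 -32  -1  -2  -3  -2  -6 -31 -33 -32 -31 -32 -33 -33 -31]
 [-31 -31 -30 -31 -31  -1  -7  -6  -3 -23 -33 -29 -30 -31 -32 -32 -32 -33]
 [-31 -30 -30 -31 -31  -4 -24 -22 -20 -32 -31 -30 -31 -30 -32 -32
[... 1111 characters left out ...]
 45  45  46  46  45  45]
 [ 46  45  42  42  42 113  98  98  83  77  42  44  45  43  44  44  46  47]
 [ 43  43  45  42  42 106  94  81  79  58  43  45  44  44  46  46  47  46]
 [ 45  46  44  43  42  67  69  60  49  41  45  43  45  45  45  46  46  45]
 [ 44  44  43  42  43  42  42  43  42  44  44  44  44  45  45  46  46  45]
 [ 45  44  45  43  45  44  45  43  44  46  43  45  45  45  45  46  47  45]
 [ 45  45  44  44  45  43  44  44  44  44  45  44  44  46  46  46  45  45]
 [ 45  45  44  44  44  44  45  46  45  44  45  46  46  45  45  46  45  46]
 [ 44  45  45  44  44  44  44  44  45  44  45  45  46  46  45  45  45  47]
 [ 45  45  46  45  44  45  46  44  45  43  45  44  45  46  45  47  46  47]]
```

View pics/h3.png

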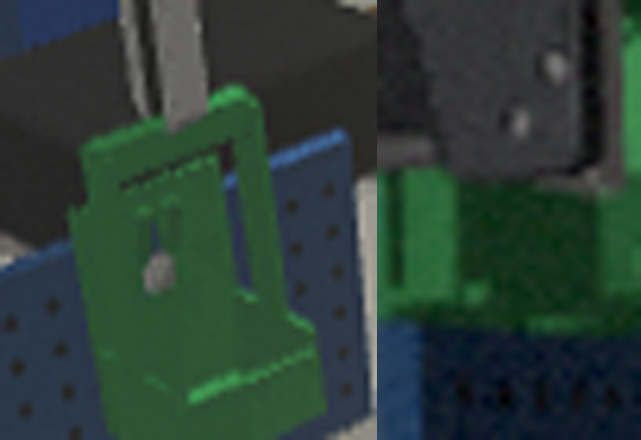

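```bash
python3 - <<'E'
from h import *
s=cv2.imread("pics/side0.png").astype(int)
d=s[142:156,250:262];print(d[...,2])
c=camera_model("side");o=get_obs();a=o["ee_rot"][2];u=np.array([np.cos(a),np.sin(a),0]);n=np.array([np.sin(a),-np.cos(a),0])
B=o["tool_pos"]-[0,0,.1577]
for x in(.032,.035):print(x,[np.round(proj(c,B+x*n+l*u+[0,0,z]),1) for l,z in((.01,.085),(-.01,.085),(-.01,.065),(.01,.065))])
print(o["tool_pos"]+.035*n)
for k in (0,-.003,-.006): 
    f=np.array([.512,.2982,.1453])-(.008+k)*n;print(k,np.round(proj(c,f),2))
E
```

```text
[[ 43  43  43  43  43  43  44  42  44  44  45  44]
 [ 44  43  43  43  42  42  44  44  44  43  43  43]
 [ 44  42  43  41  39  52  44  41  42  42  44  44]
 [ 43  42  40  53  67  85  74  51  42  43  42  44]
 [ 43  42  47  89 111 121 118  86  41  44  45  45]
 [ 43  41  68 112 111 153 133 114  39  44  44  44]
 [ 43  42  89 112 118 158 114  96  39  42  44  45]
 [ 41  42  93 111 111 122  83  78  42  43  46  45]
 [ 43  41  68 109 101  89  79  58  43  45  45  44]
 [ 43  44  40  86 104  93  48  40  45  44  45  46]
 [ 44  44  42  41  39  40  43  44  45  45  44  45]
 [ 44  44  45  43  43  44  44  45  45  45  44  44]
 [ 43  45  45  44  44  43  44  44  45  45  46  45]
 [ 44  43  45  42  46  45  44  45  45  45  46  45]]
0.032 [array([251.8, 145.8]), array([257. , 143.7]), array([257.7, 149.2]), array([252.6, 151.3])]
0.035 [array([251.3, 145.5]), array([256.4, 143.4]), array([257.2, 148.9]), array([252.1, 151. ])]
[0.51218739 0.30026837 0.22901706]
0 [256.04 148.58]
-0.003 [255.49 148.26]
-0.006 [254.94 147.94]
```

The stud head appears clipped on its left by the keyhole edge, so it is still behind the plate. The caddy needs to go about 3 mm toward tool +x. I'm backing off, shifting and feeling again.

servo_tool --pt "0 -0.2 0 0" --pt "0 -0.4 0 0" --pt "0.1 -0.4 0 0" --pt "0.3 -0.4 0 0" --pt "0.3 -0.4 0 0"

```text
time: 12.45
tool_pos: [0.5109, 0.262, 0.2286]
ee_rot: [3.141, -0.0, -3.08]
wrist_force: [0.4, 0.8, -2.3]
width: 0.0136
finger_force: 29.9
```

servo_tool --pt "0 0.1 0 0" --pt "0 0.2 0 0" --pt "0 0.3 0 0" --pt "0 0.3 0 0"

```text
time: 12.95
tool_pos: [0.5115, 0.264, 0.229]
ee_rot: [-3.141, 0.001, -3.081]
wrist_force: [0.6, -2.8, 0.9]
width: 0.0133
finger_force: 30.1
```

servo_tool --pt "0 0.1 0 0" --pt "0 0.1 0 0" --pt "0 0.1 0 0"

```text
time: 13.32
tool_pos: [0.5114, 0.2649, 0.2291]
ee_rot: [-3.141, 0.001, -3.081]
wrist_force: [0.7, -4.6, 1.6]
width: 0.0133
finger_force: 30.3
```

```bash
cat > pk.py <<'E'
from h import *
c=camera_model("side");s=snapshot("side");o=get_obs()
print(o["time"],o["tool_pos"],o["wrist_force"],o["wrist_torque"])
d=s.astype(int)[142:156,249:261];print(np.hstack([d[...,2],d[...,0]-d[...,1]]))
E
python3 pk.py
```

```text
13.375 [0.51140072 0.26503203 0.22909712] [ 1.0959998  -4.66630128  1.5782419 ] [-1.10301234 -0.29286609  0.12996518]
[[ 44  45  42  42  42  43  42  43  43  43  44  46 -31 -31 -27 -26  -2  -4
  -31 -26 -25 -33 -32 -31]
 [ 44  43  43  41  41  42  42  41  41  44  45  44 -30 -30 -28 -27  -4  -2
  -31 -26 -27 -33 -32 -31]
 [ 43  43  41  42  39  39  44  42  42  45  46  45 -30 -31 -28 -26   0  12
  -28 -27 -28 -31 -30 -30]
 [ 43  44  42  39  52  66  74  50  41  45  45  44 -30 -29 -27 -27   6  13
  -16 -25 -32 -31 -30 -32]
 [ 44  45  41  46  88 111 109  81  42  43  44  45 -31 -30 -27 -26  -2  -2
   -2 -11 -30 -32 -31 -31]
 [ 43  43  42  64 112 107 105 103  58  43  46  45 -30 -31 -29 -18  -3  -3
   -3  -1 -18 -32 -31 -31]
 [ 44  43  42  81 109 103 108  90  83  43  45  45 -30 -31 -31  -1  -3  -3
   -5  -3  -1 -33 -31 -31]
 [ 45  44  42  90 111  98  99  84  77  42  44  45 -30 -30 -31   3  -2  -4
   -3  -3  -5 -34 -32 -31]
 [ 42  43  42  67 108  93  81  79  58  44  45  45 -30 -31 -31  -3   1  -6
   -5  -3 -21 -32 -31 -30]
 [ 45  44  43  41  85  68  58  48  42  44  45  44 -30 -31 -31  -6   0 -24
  -22 -20 -32 -31 -31 -30]
 [ 45  43  43  43  44  41  42  43  44  46  45  43 -31 -31 -30 -22 -34 -33
  -31 -31 -30 -31 -31 -30]
 [ 44  44  44  44  45  44  45  44  45  45  44  45 -31 -31 -31 -30 -30 -31
  -31 -29 -30 -30 -31 -30]
 [ 46  45  43  43  45  45  44  44  44  46  46  44 -31 -31 -29 -30 -30 -30
  -30 -30 -30 -31 -30 -29]
 [ 44  44  44  45  44  44  44  44  45  45  45  44 -31 -30 -30 -30 -30 -30
  -30 -31 -30 -31 -32 -32]]
```

servo_tool --pt "-0.1 0 0 -0.5" --pt "-0.1 0 0 -1" --pt "-0.1 0 0 -1" --pt "-0.1 0 0 -1"

```text
time: 13.88
tool_pos: [0.5118, 0.2652, 0.2287]
ee_rot: [-3.141, -0.001, -3.063]
wrist_force: [0.1, -5.2, 1.5]
width: 0.0136
finger_force: 30.3
```

```bash
python3 pk.py
```

```text
13.925 [0.51181887 0.26518441 0.22869846] [ 0.15335555 -5.084499    1.3991018 ] [-1.22029703  0.082939    0.00526576]
[[ 44  44  43  42  42  41  43  42  43  45  45  45 -30 -31 -27 -26  -3  -5
  -30 -27 -26 -32 -32 -32]
 [ 43  43  43  42  41  42  42  42  43  45  45  45 -31 -31 -28 -27  -5  -2
  -31 -27 -26 -33 -33 -32]
 [ 42  43  42  42  39  40  40  41  43  44  46  45 -31 -31 -27 -27  -4  12
  -32 -27 -27 -33 -33 -30]
 [ 43  44  40  39  52  66  66  50  42  46  45  45 -31 -30 -28 -27  -3  13
  -21 -25 -29 -32 -33 -33]
 [ 43  43  43  45  88 111 110  82  43  45  44  45 -30 -30 -28 -25  -1  -3
   -2 -13 -30 -32 -33 -32]
 [ 44  44  41  63 112 107 105 102  58  42  45  45 -30 -30 -31 -19  -3  -2
   -3  -2 -19 -33 -33 -32]
 [ 43  43  43  80 110 103 108  91  85  43  45  45 -29 -30 -32   0  -2  -3
   -4  -2   0 -35 -33 -33]
 [ 45  43  43  90 110  97  99  84  78  43  45  45 -30 -32 -31   3  -2  -3
   -3  -3  -5 -33 -32 -32]
 [ 45  42  42  66 108 101  79  80  58  43  44  44 -31 -31 -32  -4   1  -2
   -6  -4 -22 -32 -30 -30]
 [ 45  44  42  40  85 102  59  49  43  44  44  45 -31 -31 -31  -8   4  -6
  -22 -20 -31 -30 -31 -30]
 [ 44  43  43  43  42  41  43  42  45  45  44  45 -31 -31 -31 -22 -12 -35
  -31 -31 -30 -30 -31 -30]
 [ 46  44  45  45  43  44  45  42  44  46  45  45 -30 -30 -31 -31 -31 -32
  -30 -30 -30 -32 -30 -30]
 [ 44  44  44  44  46  45  45  43  43  46  45  46 -31 -30 -31 -30 -29 -30
  -29 -30 -31 -32 -32 -30]
 [ 45  44  44  45  45  45  45  44  44  45  45  44 -31 -29 -31 -31 -29 -30
  -30 -30 -30 -32 -32 -33]]
```

```bash
python3 - <<'E'
from h import *
s=snapshot("side");c=camera_model("wrist");w=snapshot("wrist");t=snapshot("top");o=get_obs()
a=o["ee_rot"][2];n=np.array([np.sin(a),-np.cos(a),0])
print("stud in wrist",proj(c,np.array([.512,.2982,.145])-.008*n),proj(c,np.array([.512,.2982,.145])-.003*n))
R=lambda a,f,i=cv2.INTER_CUBIC:cv2.resize(a,None,fx=f,fy=f,interpolation=i)
A=R(s[125:175,235:275],8);print(A.shape)
B=R(w[100:300,270:430],2);print(B.shape)
cv2.imwrite("pics/h4.png",np.hstack([cv2.convertScaleAbs(A,alpha=1.6),cv2.convertScaleAbs(B,alpha=1.6)]))
E
```

```text
stud in wrist [345.8908642  204.86762038] [351.55375252 204.86807605]
(400, 320, 3)
(400, 320, 3)
```

View pics/h4.png

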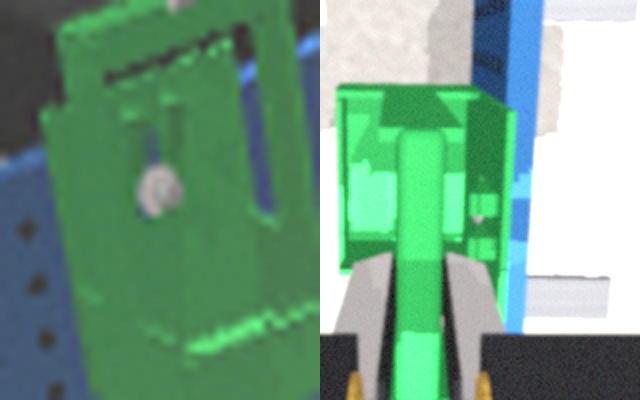

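```bash
python3 - <<'E'
from h import *
c=camera_model("wrist");o=get_obs();a=o["ee_rot"][2];u=np.array([np.cos(a),np.sin(a),0]);n=np.array([np.sin(a),-np.cos(a),0])
B=o["tool_pos"]-[0,0,.1577]
def lat(px,z):
    p=onz(c,*px,z)-B;return p@u,p@n
f=lambda x,y:(270+(x-320)/2,100+y/2)
print("stud top",lat(f(478,213),.1523))
for z in(.095,.100,.104):print("ramps",lat(f(483,203),B[2]+z),lat(f(483,247),B[2]+z))
print("bar end",lat(f(421,130),B[2]+.171),"back edge left",lat(f(500,95),B[2]+.125))
E
```

```text
stud top (np.float64(-0.0022607495335288516), np.float64(0.02695183170944506))
ramps (np.float64(0.00570400109052703), np.float64(0.027574539950784696)) (np.float64(-0.013087886710260267), np.float64(0.02803642577805524))
ramps (np.float64(0.006992048501696357), np.float64(0.0270555755877483)) (np.float64(-0.01142593067080953), np.float64(0.02750827111450576))
ramps (np.float64(0.008022486430631904), np.float64(0.026640404097319215)) (np.float64(-0.010096365839248967), np.float64(0.027085747383666196))
bar end (np.float64(0.04605542579229147), np.float64(0.002090848652537135)) back edge left (np.float64(0.05171479526102276), np.float64(0.02935473278322026))
```

The wrist view shows the stud head through the plate at (349,208), between the two ramps, with its front about 8 mm off the back's outer face. So the back is flush and the stud is captured. I'm now pulling down in small steps.

servo_tool --pt "0.1 -0.1 0 0" --pt "0.1 -0.1 0.2 0" --pt "0.1 -0.1 0.4 0" --pt "0.1 -0.1 0.6 0" --pt "0.1 -0.1 0.6 0"

```text
time: 14.7
tool_pos: [0.5111, 0.2645, 0.2224]
ee_rot: [-3.142, -0.0, -3.063]
wrist_force: [1.1, -4.5, 0.3]
width: 0.0131
finger_force: 30.1
```

servo_tool --pt "0 0 0.15 0" --pt "0 0 0.3 0" --pt "0 0 0.4 0" --pt "0 0 0.4 0"

```text
time: 15.2
tool_pos: [0.5115, 0.264, 0.22]
ee_rot: [-3.141, 0.002, -3.063]
wrist_force: [0.7, -6.4, 4.8]
width: 0.0135
finger_force: 30.1
```

servo_tool --pt "0 0 0.15 0" --pt "0 0 0.3 0" --pt "0 0 0.3 0" --pt "0 0 0.3 0"

```text
time: 15.7
tool_pos: [0.5119, 0.2636, 0.219]
ee_rot: [-3.141, 0.004, -3.064]
wrist_force: [-0.6, -8.1, 9.0]
width: 0.0131
finger_force: 30.0
```

```bash
sed -i 's/^d=.*/d=s.astype(int)[142:156,249:261];print(d[3:11,:,2])/' pk.py; python3 pk.py
```

```text
15.75 [0.51195524 0.26356048 0.21897365] [-0.25997494 -7.68426553 10.3903205 ] [-1.53615447  0.19998377  0.03126964]
[[ 43  44  44  42  39  69  41  42  42  44  45  44]
 [ 45  44  44  40  45 116  47  48  43  43  44  44]
 [ 44  43  43  39  57 111  82  74  61  43  44  44]
 [ 44  44  41  41  58 107 107  92  88  42  45  45]
 [ 45  45  42  42  85 102  99  85  84  42  44  46]
 [ 44  44  43  43 109 102  90  78  64  43  45  44]
 [ 44  44  43  41  85 102  92  50  41  45  46  46]
 [ 44  44  44  41  39  40  38  41  42  45  45  45]]
```

The stall near 10 mm, with Fx drifting negative, suggests the slot mouth's bevel is touching, with the caddy too far to +x. I'm easing up, shifting about 1.5 mm toward -x and trying again.

servo_tool --pt "0 -0.1 -0.3 0" --pt "0.1 -0.2 -0.5 0" --pt "0.15 -0.2 -0.5 0" --pt "0.15 -0.2 -0.5 0"

```text
time: 16.25
tool_pos: [0.5095, 0.2631, 0.22]
ee_rot: [3.141, -0.001, -3.062]
wrist_force: [1.6, -0.2, -1.6]
width: 0.0134
finger_force: 29.9
```

servo_tool --pt "0 0 0.15 0" --pt "0 0 0.3 0" --pt "0 0 0.4 0" --pt "0 0 0.4 0"

```text
time: 16.75
tool_pos: [0.5103, 0.2623, 0.2187]
ee_rot: [3.141, 0.003, -3.063]
wrist_force: [0.3, -3.1, 5.6]
width: 0.0136
finger_force: 29.9
```

```bash
python3 pk.py
```

```text
16.8 [0.51028797 0.26235867 0.21867676] [ 0.10236579 -2.7106854   5.67825765] [-0.36469758 -0.05327324 -0.00999688]
[[ 43  43  45  41  45  69  40  40  42  43  45  44]
 [ 44  43  42  41  56 115  47  49  44  43  43  45]
 [ 44  43  42  42  59 112  79  75  60  43  42  46]
 [ 44  43  41  41  77 106 109  92  86  41  43  46]
 [ 43  43  41  45  98  99 100  85  82  42  43  43]
 [ 44  44  41  54 110 101  89  78  57  43  43  43]
 [ 45  43  42  41  85 102  92  51  41  44  44  43]
 [ 43  44  43  41  40  39  37  41  44  43  44  45]]
```

The stop repeats at the same height. To check whether the head is really captured, I'll ease up slightly and pull gently away from the panel.

servo_tool --pt "0 0 -0.2 0" --pt "0 -0.2 -0.3 0" --pt "0 -0.4 -0.3 0" --pt "0 -0.6 -0.3 0" --pt "0 -0.6 -0.3 0"

```text
time: 17.42
tool_pos: [0.51, 0.257, 0.2193]
ee_rot: [3.14, -0.001, -3.062]
wrist_force: [-0.1, 2.4, -1.9]
width: 0.0132
finger_force: 30.2
```

```bash
sed -i 's/^d=.*/d=s.astype(int)[138:156,249:261];print(np.hstack([d[...,2],d[...,0]-d[...,1]]))/' pk.py; python3 pk.py
```

```text
17.475 [0.51000655 0.25690081 0.21936531] [-0.09269643  3.56957353 -2.22657209] [ 0.9331072  -0.12922679 -0.00721316]
[[ 43  46  43  43  43  43  43  45  43  44  43  44 -31 -38 -29 -28 -29 -29
  -30 -31 -33 -29 -28 -29]
 [ 44  42  42  43  43  42  44  48  51  44  43  43 -32 -28 -28 -28 -28 -29
  -33 -41 -44 -35 -29 -29]
 [ 43  43  44  44  44  42  44  49  50  46  42  44 -28 -30 -29 -34 -33 -28
  -34 -42 -44 -33 -29 -28]
 [ 43  44  45  52  49  42  43  44  40  42  42  43 -29 -33 -35 -50 -42 -27
  -28 -29 -23 -25 -29 -29]
 [ 43  41  48  49  46  42  43  43  41  42  44  43 -28 -28 -42 -44 -34 -23
  -30 -30 -25 -26 -29 -29]
 [ 42  42  41  41  40  43  43  42  41  42  44  44 -29 -30 -29 -25 -26  -9
  -30 -30 -24 -26 -29 -29]
 [ 45  43  44  42  41  40  42  42  42  43  44  44 -29 -29 -30 -26 -25  12
  -30 -28 -25 -27 -28 -29]
 [ 43  44  43  41  40  68  44  41  42  43  43  43 -31 -29 -31 -25 -26   7
  -31 -27 -24 -27 -30 -29]
 [ 43  43  43  40  41 115  60  48  43  42  44  43 -30 -28 -28 -26 -24   0
  -25 -24 -25 -29 -29 -28]
 [ 43  43  44  39  43 113  83  76  63  45  44  45 -31 -28 -27 -25 -24   0
  -15 -13 -15 -26 -28 -28]
 [ 45  42  41  39  58 107 112  96  92  53  43  44 -30 -29 -28 -26 -20  -1
   -4  -3  -1 -18 -30 -29]
 [ 45  42  41  40  84  96 104  83  86  49  44  45 -31 -29 -29 -27 -10  -2
   -5  -3  -3 -23 -29 -29]
 [ 44  44  42  42 111 101  90  80  80  46  42  44 -31 -29 -29 -24   0  -3
   -4  -2  -2 -25 -31 -29]
 [ 45  43  43  42  85 103  86  60  49  42  44  44 -32 -29 -31  -4   7  -1
    0   8 -11 -30 -29 -29]
 [ 44  44  43  42  40  37  40  40  45  44  44  43 -32 -30 -30  -8  21  20
   14   7 -31 -29 -29 -29]
 [ 44  46  44  43  41  43  43  45  45  43  43  45 -31 -30 -30 -21  15   6
  -14 -34 -33 -28 -29 -29]
 [ 44  43  44  43  46  44  44  44  43  43  43  45 -32 -31 -29 -30 -13 -34
  -31 -30 -28 -28 -29 -29]
 [ 43  46  42  45  43  44  43  44  45  45  44  45 -30 -30 -29 -29 -30 -29
  -29 -29 -28 -29 -29 -29]]
```

```bash
python3 - <<'E'
from h import *
s=snapshot("side");w=snapshot("wrist");cv2.imwrite("pics/raw5w.png",w)
R=lambda a,f:cv2.resize(a,None,fx=f,fy=f,interpolation=cv2.INTER_LANCZOS4)
A=R(s[130:160,240:270],13.3);B=R(w[165:265,310:410],4)
g=lambda a:np.clip(255*(a/255.)**.55,0,255).astype(np.uint8)
print(A.shape,B.shape);cv2.imwrite("pics/h5.png",np.hstack([g(A)[:399,:399],g(B)[:399,:399]]))
E
```

```text
(399, 399, 3) (400, 400, 3)
```

View pics/h5.png

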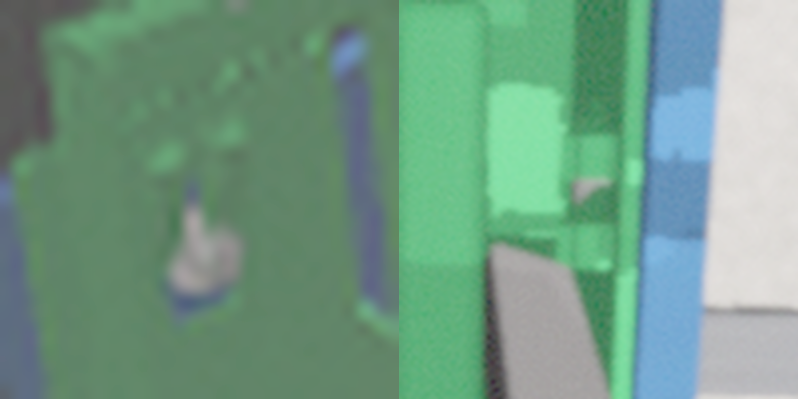

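The head is captured in front of the plate, but the caddy pivots in the grip. Pressing at the bar tilted its lower back off the panel, so the ramps butted against the head. I'll go back to entry height and measure tilt by template-matching the ramps in the wrist image.

servo_tool --pt "0 0.3 0 0" --pt "0 0.4 0 0" --pt "0 0.4 -0.3 0" --pt "0 0.4 -0.7 0" --pt "0 0.4 -0.9 0" --pt "0 0.4 -0.9 0"

```text
time: 18.32
tool_pos: [0.51, 0.2602, 0.2291]
ee_rot: [-3.141, 0.0, -3.063]
wrist_force: [-0.3, 0.6, -0.8]
width: 0.0131
finger_force: 30.0
```

```bash
cat > tilt.py <<'E'
from h import *
ref=cv2.imread("pics/h2_raw.png")[:,-640:]
def shift(w,box=(180,240,322,352)):
    # caddy's front inside/floor and ramps: match regions
    out=[]
    for (r0,r1,c0,c1) in ((190,236,340,366),(150,215,288,312)):
        T=ref[r0:r1,c0:c1];S=w[r0-14:r1+14,c0-14:c1+14]
        m=cv2.matchTemplate(S,T,cv2.TM_CCOEFF_NORMED);_,v,_,l=cv2.minMaxLoc(m);out.append((l[0]-14,l[1]-14,round(v,2)))
    return out
if __name__=="__main__":
    o=get_obs();w=snapshot("wrist")
    print(o["time"],o["tool_pos"],o["wrist_force"],o["wrist_torque"],"shift(ramps),(front)",shift(w))
    p=cv2.imread("pics/raw5w.png");print("at pull:",shift(p))
E
python3 tilt.py; python3 pk.py|head -1
```

```text
18.325 [0.51004132 0.26021595 0.22906522] [-0.32113437  0.57378229 -0.84085494] [ 0.20487473  0.04990821 -0.01517034] shift(ramps),(front) [(2, 0, 0.9), (2, 0, 0.88)]
at pull: [(3, 2, 0.87), (6, 1, 0.74)]
18.425 [0.51000252 0.26024647 0.2288679 ] [-0.2031058  -0.06415058 -1.59255941] [ 0.20636915  0.02433364 -0.01956368]
```

servo_tool --pt "0 0.1 0 0" --pt "0 0.2 0 0" --pt "0 0.3 0 0" --pt "0 0.3 0 0"

```text
time: 18.92
tool_pos: [0.5097, 0.263, 0.2287]
ee_rot: [-3.141, -0.0, -3.063]
wrist_force: [-0.9, -2.0, -0.2]
width: 0.0136
finger_force: 30.0
```

```bash
python3 tilt.py
```

```text
18.925 [0.50972241 0.2629742  0.22865883] [-0.85735957 -2.03657932 -0.17359291] [-0.29780621  0.01781875 -0.03627461] shift(ramps),(front) [(0, 0, 0.94), (0, 0, 0.97)]
at pull: [(3, 2, 0.87), (6, 1, 0.74)]
```

The tilt is now zero with about 2 N of contact, so the back is flush. I'm pulling down without extra press.

servo_tool --pt "0 0 0.2 0" --pt "0 0 0.4 0" --pt "0 0 0.6 0" --pt "0 0 0.8 0" --pt "0 0 1.0 0" --pt "0 0 1.0 0"

```text
time: 19.73
tool_pos: [0.5101, 0.263, 0.2196]
ee_rot: [-3.141, 0.002, -3.063]
wrist_force: [-1.1, -4.0, 3.8]
width: 0.0132
finger_force: 30.0
```

servo_tool --pt "0 0 0.1 0" --pt "0 0 0.2 0" --pt "0 0 0.3 0" --pt "0 0 0.3 0"

```text
time: 20.23
tool_pos: [0.5106, 0.2625, 0.2185]
ee_rot: [-3.141, 0.004, -3.064]
wrist_force: [-0.0, -5.4, 9.3]
width: 0.0125
finger_force: 30.0
```

```bash
python3 tilt.py;python3 pk.py
```

```text
20.225 [0.51060411 0.26254063 0.21849719] [-0.03912818 -5.43300338  9.28242117] [-1.19503473  0.15969332 -0.10035426] shift(ramps),(front) [(1, 1, 0.93), (1, 0, 0.95)]
at pull: [(3, 2, 0.87), (6, 1, 0.74)]
20.325 [0.51062808 0.26254326 0.2184733 ] [-0.95920412 -6.33786988  9.76378015] [-1.22690495  0.10167809 -0.0950796 ]
[[ 43  45  44  44  44  43  43  45  43  46  43  44 -27 -39 -34 -29 -30 -30
  -32 -35 -33 -32 -30 -31]
 [ 43  42  43  43  43  42  45  51  46  48  43  44 -31 -30 -30 -30 -30 -31
  -35 -49 -38 -41 -30 -30]
 [ 44  43  43  45  43  44  47  49  45  46  44  44 -31 -30 -30 -33 -32 -30
  -38 -45 -34 -36 -30 -31]
 [ 44  44  46  48  46  43  45  42  43  43  43  45 -29 -34 -36 -43 -35 -31
  -30 -25 -24 -27 -30 -32]
 [ 41  45  48  46  45  43  42  43  42  43  43  44 -29 -33 -41 -33 -34 -27
  -30 -25 -25 -28 -30 -32]
 [ 44  42  43  42  42  43  41  43  42  43  45  44 -29 -28 -30 -23 -25 -14
  -32 -26 -26 -29 -30 -31]
 [ 42  42  44  42  40  41  42  43  42  43  43  45 -30 -30 -29 -25 -23   0
  -31 -27 -25 -29 -30 -31]
 [ 44  44  44  41  45  69  40  42  41  43  45  44 -30 -30 -31 -25 -15
[... 342 characters left out ...]
41  42  46  98  99 100  85  82  41  43  44 -31 -30 -27 -26  -6  -3
   -4  -4  -5 -31 -31 -30]
 [ 43  45  41  53 110 102  89  78  57  43  44  45 -30 -30 -31 -18   0  -4
   -3   0 -19 -32 -31 -30]
 [ 44  43  43  41  84 102  92  50  42  43  44  44 -30 -31 -31   7   7  -1
    1  13 -15 -31 -30 -30]
 [ 45  45  44  41  39  38  39  40  44  43  44  42 -30 -30 -32  -6  21  20
   13  13 -13 -31 -29 -31]
 [ 44  41  44  43  42  43  44  45  44  44  44  45 -30 -31 -31  -8  14   4
  -16 -13 -34 -31 -30 -30]
 [ 45  43  43  44  44  45  46  44  44  45  43  45 -30 -31 -30 -21 -12 -36
  -34 -31 -31 -31 -29 -29]
 [ 44  43  43  44  43  44  44  44  45  44  44  44 -30 -29 -30 -31 -31 -31
  -30 -30 -30 -30 -30 -30]]
```

servo_tool --pt "0 0 -0.3 0" --pt "0 0.12 -0.4 0" --pt "0 0.12 -0.4 0" --pt "0 0.12 -0.2 0" --pt "0 0.12 0 0" --pt "0 0.12 0 0"

```text
time: 21.08
tool_pos: [0.5105, 0.2631, 0.2185]
ee_rot: [-3.139, 0.004, -3.064]
wrist_force: [-1.3, -8.3, 10.5]
width: 0.0133
finger_force: 30.0
```

```bash
python3 tilt.py
```

```text
21.075 [0.51049544 0.2630569  0.21854679] [-1.33038132 -8.25987681 10.53755019] [-1.73345935  0.0385601  -0.04877352] shift(ramps),(front) [(0, 1, 0.94), (0, 0, 0.97)]
at pull: [(3, 2, 0.87), (6, 1, 0.74)]
```

```bash
python3 - <<'E'
from h import *
c=camera_model("side");o=get_obs()
n=np.array([np.cos(np.radians(93.5)),np.sin(np.radians(93.5)),0]);u=np.array([-n[1],n[0],0])
P0=np.array([.512,.2982,0])
def hit(px,off):
    a,d=ray(c,*px);k=((P0-off*n-a)@n)/(d@n);p=a+k*d;return round(((p-P0)@u)*1e3,1),round(p[2]*1e3,1)
s0=cv2.imread("pics/side0.png").astype(float)[142:154,249:261,2]-43;s0[s0<6]=0
yy,xx=np.mgrid[142:154,249:261];cen=((s0>0)*np.minimum(s0,70)*xx).sum()/(np.minimum(s0,70)).sum(),(np.minimum(s0,70)*yy).sum()/np.minimum(s0,70).sum()
print("blob",cen,"lat,z at off 6,8:",hit(cen,.006),hit(cen,.008))
s=snapshot("side").astype(int)
d=(s[...,0]-s[...,1])[141:147,250:260];print(d)
for r in(143,144,145):print(r,"slot right rear edge lat,z",hit((254.5,r),0))
# hole: lower boundary, left boundary
print("hole lower right", hit((257.5,151),0),"hole left edge r151",hit((251.5,151),.003),"bottom",hit((254,153.5),0))
print("tcp lat",((o["tool_pos"]-P0)@u)*1e3,"caddy bottom z",o["tool_pos"][2]-.1577)
E
```

```text
blob (np.float64(254.56256572029443), np.float64(147.96740273396424)) lat,z at off 6,8: (np.float64(3.9), np.float64(148.3)) (np.float64(5.1), np.float64(149.5))
[[-33 -34 -44 -35 -30 -30 -25 -24 -26 -30]
 [-33 -41 -40 -34 -25 -30 -28 -24 -27 -30]
 [-28 -30 -24 -26 -10 -30 -27 -25 -27 -30]
 [-29 -29 -24 -24  15 -31 -28 -25 -28 -30]
 [-30 -28 -25 -24  15 -30 -27 -25 -28 -31]
 [-30 -29 -25 -21  -1 -26 -24 -25 -29 -29]]
143 slot right rear edge lat,z (np.float64(-2.1), np.float64(161.6))
144 slot right rear edge lat,z (np.float64(-1.6), np.float64(158.2))
145 slot right rear edge lat,z (np.float64(-1.1), np.float64(154.7))
hole lower right (np.float64(-9.2), np.float64(129.6)) hole left edge r151 (np.float64(14.9), np.float64(140.4)) bottom (np.float64(5.2), np.float64(126.1))
tcp lat 3.6430663496794264 caddy bottom z 0.06082801880154842
```

By the side camera, the stud sits about 1 mm further toward -x than the slot's centre. I'm easing up, shifting +0.15 and retrying.

servo_tool --pt "0 -0.05 -0.3 0" --pt "0.1 -0.1 -0.5 0" --pt "0.18 -0.1 -0.5 0" --pt "0.18 -0.1 -0.3 0" --pt "0.18 -0.1 -0.1 0" --pt "0.18 -0.1 0 0" --pt "0.18 -0.1 0 0"

```text
time: 22.05
tool_pos: [0.5084, 0.2627, 0.2186]
ee_rot: [-3.141, 0.004, -3.064]
wrist_force: [-0.6, -6.6, 8.1]
width: 0.013
finger_force: 30.0
```

```bash
python3 tilt.py
```

```text
22.05 [0.50843408 0.26273942 0.21861845] [-0.57393654 -6.55818479  8.11653584] [-1.34249682 -0.15989017 -0.04676089] shift(ramps),(front) [(0, 2, 0.89), (0, 0, 0.95)]
at pull: [(3, 2, 0.87), (6, 1, 0.74)]
```

servo_tool --pt "0 0 0.05 0" --pt "0 0 0.1 0" --pt "0 0 0.15 0" --pt "0 0 0.15 0"

```text
time: 22.6
tool_pos: [0.5086, 0.2625, 0.2183]
ee_rot: [-3.141, 0.005, -3.064]
wrist_force: [0.3, -7.9, 12.1]
width: 0.0132
finger_force: 30.0
```

```bash
python3 tilt.py; python3 pk.py | tail -12
```

```text
22.6 [0.50863615 0.26246269 0.21826295] [ 0.32934286 -7.92841391 12.12847018] [-1.50209234 -0.08739459 -0.03648017] shift(ramps),(front) [(1, 2, 0.89), (1, 0, 0.94)]
at pull: [(3, 2, 0.87), (6, 1, 0.74)]
 [ 43  43  43  42 110 101  89  80  56  42  44  45 -32 -30 -30 -27   0  -2
   -5   0 -15 -32 -31 -29]
 [ 43  44  43  41  85 103  92  51  41  42  44  44 -32 -30 -31  -5   7  -2
    0  12  -5 -32 -31 -29]
 [ 42  43  43  42  39  40  39  40  43  43  44  45 -30 -30 -32  -9  21  21
   12  14 -13 -31 -31 -30]
 [ 44  43  43  44  42  42  44  42  45  45  44  44 -29 -31 -31 -21  15  13
  -16 -13 -35 -31 -30 -30]
 [ 44  44  43  43  45  43  45  44  44  44  45  44 -30 -31 -30 -33 -14 -13
  -35 -32 -31 -31 -30 -30]
 [ 44  43  43  44  45  43  44  44  44  44  44  44 -31 -30 -30 -32 -34 -30
  -30 -30 -29 -31 -30 -30]]
```

```bash
python3 - <<'E'
from h import *
c=camera_model("wrist");o=get_obs();a=o["ee_rot"][2];u=np.array([np.cos(a),np.sin(a),0]);n=np.array([np.sin(a),-np.cos(a),0])
T=o["tool_pos"]
def nn(px,dz): # height relative to TCP
    p=onz(c,*px,T[2]+dz)-T;return round((p@n)*1e3,1)
# h4: TCP z .2287 ; h5: TCP .2193
print("h4 back top",nn((366.5,200),.125-.1577),"panel rear top",nn((374,200),.175-.2287))
f=lambda x,y:(310+(x-399)/4,165+y/4)
print("h5 back top",nn(f(640,150),.125-.1577),"panel rear",nn(f(714,150),.175-.2193))
print("h5 ramp in/out",nn(f(567,160),.104-.1577),"head front lit",nn(f(574,190),.150-.2193),nn(f(605,185),.150-.2193))
w=snapshot("wrist").astype(int);cv2.imwrite("pics/raw6w.png",w)
for r in(180,200,212,225):
    print(r,[tuple(x) for x in w[r,340:386:2]])
E
```

```text
h4 back top 35.1 panel rear top 44.2
h5 back top 37.9 panel rear 53.7
h5 ramp in/out 27.1 head front lit 30.4 36.9
180 [(np.int64(70), np.int64(135), np.int64(46)), (np.int64(70), np.int64(133), np.int64(46)), (np.int64(71), np.int64(134), np.int64(42)), (np.int64(68), np.int64(132), np.int64(39)), (np.int64(56), np.int64(103), np.int64(39)), (np.int64(42), np.int64(78), np.int64(31)), (np.int64(39), np.int64(76), np.int64(24)), (np.int64(36), np.int64(75), np.int64(16)), (np.int64(42), np.int64(78), np.int64(30)), (np.int64(41), np.int64(77), np.int64(28)), (np.int64(39), np.int64(75), np.int64(27)), (np.int64(41), np.int64(78), np.int64(26)), (np.int64(55), np.int64(106), np.int64(34)), (np.int64(84), np.int64(154), np.int64(54)), (np.int64(100), np.int64(150), np.int64(55)), (np.int64(140), np.int64(104), np.int64(49)), (np.int64(143), np.int64(94), np.int64(46)), (np.int64(142), np.int64(94), np.int64(45)), (np.int64(143), np.int64(96), np.int64(49)), (np.int64(144), np.int64(95), np.int64(46)), (np.int64(145), np.int64(98), np.int64(51)), (np.int64(153), np.int64(123), np.int64(
[... 2632 characters left out ...]
np.int64(123), np.int64(38)), (np.int64(56), np.int64(110), np.int64(27)), (np.int64(78), np.int64(152), np.int64(50)), (np.int64(107), np.int64(143), np.int64(50)), (np.int64(177), np.int64(125), np.int64(64)), (np.int64(198), np.int64(137), np.int64(72)), (np.int64(199), np.int64(136), np.int64(73)), (np.int64(196), np.int64(132), np.int64(65)), (np.int64(196), np.int64(134), np.int64(68)), (np.int64(193), np.int64(135), np.int64(74)), (np.int64(185), np.int64(167), np.int64(157)), (np.int64(186), np.int64(192), np.int64(197)), (np.int64(189), np.int64(195), np.int64(200))][ WARN:0@0.404] global loadsave.cpp:1063 imwrite_ Unsupported depth image for selected encoder is fallbacked to CV_8U.
```

```bash
python3 - <<'E'
from h import *
w=cv2.imread("pics/raw6w.png").astype(int);s=snapshot("side").astype(int)
print("greyness (B+R)/2-G  rows 195..238, cols 346..362:2")
for r in range(196,238): print(r,[int((w[r,k,0]+w[r,k,2])/2-w[r,k,1]) for k in range(344,366,2)],[int(w[r,k,1]) for k in range(344,366,2)])
print((s[...,0]-s[...,1])[141:150,250:260])
E
```

```text
greyness (B+R)/2-G  rows 195..238, cols 346..362:2
196 [-102, -99, -68, -44, -54, -54, -54, -51, -48, -44, -75] [202, 197, 116, 79, 87, 91, 87, 82, 77, 79, 127]
197 [-101, -100, -68, -50, -51, -55, -51, -54, -47, -47, -73] [201, 196, 116, 85, 91, 95, 90, 84, 80, 81, 131]
198 [-102, -100, -69, -49, -59, -53, -56, -53, -45, -47, -77] [200, 195, 117, 92, 90, 95, 95, 88, 82, 82, 131]
199 [-101, -101, -69, -59, -61, -64, -67, -64, -56, -50, -79] [201, 190, 127, 105, 106, 116, 117, 111, 99, 88, 129]
200 [-102, -98, -81, -80, -71, -80, -81, -82, -72, -56, -77] [201, 189, 140, 132, 125, 144, 144, 142, 124, 100, 134]
201 [-102, -99, -86, -87, -79, -84, -87, -85, -77, -61, -77] [200, 188, 146, 144, 134, 153, 154, 153, 132, 105, 133]
202 [-102, -99, -86, -84, -77, -85, -86, -88, -75, -61, -74] [202, 190, 146, 147, 136, 155, 156, 154, 135, 103, 136]
203 [-102, -98, -85, -84, -76, -85, -87, -87, -80, -61, -79] [201, 189, 150, 146, 134, 155, 156, 154, 134, 101, 136]
204 [-102, -96, -90, -84, -81, -86, -87, -86, -76, -54, -78] [201, 191, 152, 150, 135, 156, 155, 156, 135, 99, 140]
205 [-101, -98, -
[... 3363 characters left out ...]
]
235 [1, 4, 1, 1, -2, -26, -44, -43, -45, -89, -103] [114, 111, 118, 120, 119, 84, 81, 81, 77, 153, 192]
236 [1, 2, 0, 1, -1, -23, -43, -42, -48, -88, -103] [115, 112, 116, 122, 118, 92, 79, 76, 82, 159, 194]
237 [2, 2, 1, 0, 0, -16, -43, -47, -48, -92, -104] [113, 112, 112, 121, 122, 97, 77, 77, 83, 161, 197]
[[-33 -38 -42 -35 -31 -30 -25 -24 -26 -30]
 [-38 -47 -45 -35 -28 -29 -26 -25 -29 -31]
 [-29 -31 -23 -21 -14 -29 -27 -25 -29 -31]
 [-29 -28 -25 -14   1 -30 -27 -25 -28 -30]
 [-30 -29 -25 -15   6 -32 -25 -26 -29 -30]
 [-30 -28 -25 -22   0 -23 -22 -25 -29 -31]
 [-30 -27 -25 -21  -1  -9 -12 -16 -31 -30]
 [-30 -26 -26 -20  -3  -4  -2   0 -32 -30]
 [-30 -27 -28 -11  -3  -4  -4  -6 -32 -30]]
```

Rechecking the pixels: the grey blob is about 22 mm across, so it includes a collar on the panel, and that biased my lateral estimate. The stud is actually at lateral 0–1 mm and the slot at about 3.7 mm toward -x, so I've been shifting the wrong way. I'm lifting back to entry height and shifting tool x by -0.3.

servo_tool --pt "0 0 -0.4 0" --pt "0 0 -0.9 0" --pt "0 0 -1.3 0" --pt "-0.15 0 -1.3 0" --pt "-0.3 0 -1.3 0" --pt "-0.3 0 -1.3 0"

```text
time: 23.55
tool_pos: [0.5104, 0.2637, 0.227]
ee_rot: [3.142, -0.002, -3.063]
wrist_force: [-1.3, -2.9, -0.6]
width: 0.0133
finger_force: 30.1
```

```bash
python3 tilt.py; python3 pk.py | sed -n 1,20p
```

```text
23.55 [0.51037645 0.263681   0.22697858] [-1.25189507 -2.86340271 -0.57717104] [-0.66906857  0.34789348 -0.02281517] shift(ramps),(front) [(-1, -1, 0.91), (-1, 0, 0.95)]
at pull: [(3, 2, 0.87), (6, 1, 0.74)]
23.65 [0.51049887 0.2637144  0.22704345] [-0.77216392 -3.37862682 -1.14038622] [-0.65874555  0.32731183 -0.04691935]
[[ 44  44  46  45  43  46  49  45  46  44  44  45 -29 -32 -34 -32 -29 -36
  -41 -34 -36 -32 -31 -31]
 [ 44  48  49  48  43  44  43  42  42  45  44  44 -32 -42 -45 -42 -29 -32
  -29 -25 -25 -30 -31 -31]
 [ 43  46  44  44  43  43  43  41  43  44  43  46 -28 -38 -34 -29 -26 -30
  -28 -25 -28 -31 -31 -31]
 [ 45  46  40  42  43  45  44  41  44  45  44  45 -29 -31 -26 -26  -9 -31
  -28 -26 -27 -31 -30 -30]
 [ 43  43  40  43  42  45  41  41  43  44  44  45 -29 -29 -26 -27  13 -32
  -27 -26 -29 -32 -31 -31]
 [ 44  43  42  41  42  42  43  42  45  44  46  44 -30 -30 -25 -25  23 -33
  -28 -24 -30 -31 -30 -30]
 [ 44  44  42  43  42  42  41  41  44  45  44  44 -29 -30 -27 -16  22 -29
  -28 -26 -30 -32 -31 -30]
 [ 45  42  41  38  53  51  39  40  43  45  45  44 -30 -27 -26 -15  19 -18
  -28 -27 -30 -30 -30 -29]
 [ 45  43  41  45  89  83  64  49  46  44  44  44 -29 -28 -26 -14   8 -11
  -18 -27 -29 -31 -30 -30]
 [ 44  41  41  64 113 110 107  73  62  42  44  43 -30 -29 -25  -4  -3  -2
```

Friction against the panel was holding the caddy while the tool shifted, so it swung in the grip. I'm releasing it from the panel and measuring again in free air.

servo_tool --pt "0 -0.2 -0.1 0" --pt "0 -0.4 -0.15 0" --pt "0 -0.4 -0.15 0" --pt "0 -0.4 -0.15 0"

```text
time: 24.15
tool_pos: [0.5114, 0.2601, 0.2289]
ee_rot: [3.141, 0.001, -3.063]
wrist_force: [0.3, -0.5, -0.1]
width: 0.0131
finger_force: 30.0
```

```bash
python3 tilt.py; cat > lat.py <<'E'
from h import *
c=camera_model("side");o=get_obs();s=snapshot("side").astype(int)
d=(s[...,0]-s[...,1]);r=s[...,2]
print(np.hstack([d[138:156,250:260],r[138:156,250:260]]))
a=o["ee_rot"][2];u=np.array([np.cos(a),np.sin(a),0]);n=np.array([np.sin(a),-np.cos(a),0]);B=o["tool_pos"]-[0,0,.1577]
for off in(-.004,-.002,0,.002,.004):
    m=[]
    for x in(.032,.035):
        im=np.zeros((800,800),np.uint8)
        for poly in([(-.01,.065),(.01,.065),(.01,.081),(.006,.085),(-.006,.085),(-.01,.081)],[(-.0045,.08),(.0045,.08),(.0045,.104),(-.0045,.104)]):
            q=np.array([(proj(c,B+x*n+(l+off)*u+[0,0,z])-[235,130]+.5)*20 for l,z in poly]).astype(np.int32);cv2.fillPoly(im,[q],255)
        m.append(im)
    v=cv2.resize(m[0]&m[1],(40,40),interpolation=cv2.INTER_AREA)[8:26,15:25]
    g=(d[138:156,250:260]>-15)|(r[138:156,250:260]>55)
    print(off,"corr",round(np.corrcoef(v.ravel(),g.ravel()*1.)[0,1],3), "lower rows",round(np.corrcoef(v[8:].ravel(),g[8:].ravel()*1.)[0,1],3))
E
python3 lat.py
```

```text
24.15 [0.51140801 0.26007177 0.22894933] [ 0.28767444 -0.54796452 -0.12131479] [0.05303849 0.00254592 0.00821966] shift(ramps),(front) [(1, 1, 0.95), (1, 0, 0.93)]
at pull: [(3, 2, 0.87), (6, 1, 0.74)]
[[-33 -36 -39 -36 -29 -31 -33 -23 -25 -30  44  46  46  44  43  44  45  41
   43  44]
 [-38 -42 -45 -34 -26 -29 -28 -24 -26 -30  46  47  48  46  42  43  43  41
   42  43]
 [-29 -31 -23 -25 -13 -30 -26 -25 -28 -30  42  46  42  42  43  43  42  44
   43  43]
 [-30 -30 -25 -25  -1 -31 -26 -25 -29 -30  42  45  39  42  44  43  42  40
   42  43]
 [-30 -31 -25 -27  13 -31 -26 -24 -29 -29  43  43  42  41  42  44  43  42
   43  42]
 [-30 -30 -25 -24  23 -32 -27 -25 -29 -30  43  42  42  43  41  43  43  41
   45  44]
 [-29 -28 -25 -16  23 -27 -27 -27 -29 -29  43  42  42  39  40  45  40  42
   42  43]
 [-29 -27 -26 -18  13 -10 -22 -32 -30 -29  43  42  42  43  66  74  58  41
   44  44]
 [-29 -27 -26 -18  -1  -2  -7 -29 -30 -29  43  41  40  66 112 112  97  41
   43  43]
 [-29 -29 -24  -7  -1  -4  -2 -19 -30 -30  42  41  44  98 110 114 107  58
   42  42]
 [-30 -30 -12  -1  -2  -4  -3  -1 -31 -29  42  42  60 112 107 106  91  83
   41  43]
 [-30 -30 -17  -1  -3  -3  -3  -6 -32 -30  42  41  74 112  98  99  85  78
   42  42]
 [-30 -30 -17   2  -7  -6  -4 -21 -32 -30  44  42  67 109  93  79  80  58
   42  44]
 [-31 -30 -20   0 -22 -27 -20 -31 -30 -30  43  43  40  85  68  44  53  42
   44  43]
 [-30 -30 -30 -33 -30 -30 -30 -29 -31 -28  44  44  41  41  42  42  41  44
   44  44]
 [-31 -30 -30 -30 -30 -30 -29 -29 -30 -30  44  44  42  44  43  44  43  44
   44  44]
 [-31 -29 -29 -29 -29 -29 -30 -29 -30 -30  43  43  43  43  44  43  42  44
   44  44]
 [-31 -29 -30 -30 -30 -29 -29 -28 -31 -31  45  43  44  44  44  44  43  43
   43  45]]
-0.004 corr 0.714 lower rows 0.765
-0.002 corr 0.852 lower rows 0.874
0 corr 0.861 lower rows 0.915
0.002 corr 0.747 lower rows 0.868
0.004 corr 0.56 lower rows 0.745
```

servo_tool --pt "-0.1 0 0 0" --pt "-0.22 0 0.1 0" --pt "-0.22 0 0.1 0" --pt "-0.22 0.15 0.1 0" --pt "-0.22 0.3 0.1 0" --pt "-0.22 0.35 0.1 0" --pt "-0.22 0.35 0.1 0"

```text
time: 25.12
tool_pos: [0.5131, 0.2631, 0.2278]
ee_rot: [-3.141, 0.0, -3.063]
wrist_force: [-0.5, -1.1, 0.2]
width: 0.0131
finger_force: 30.0
```

```bash
python3 tilt.py
```

```text
25.125 [0.51311603 0.26306632 0.22781735] [-0.50773459 -1.11648858  0.15898088] [-0.31262888  0.06419223 -0.05134695] shift(ramps),(front) [(0, 0, 0.97), (0, 0, 0.97)]
at pull: [(3, 2, 0.87), (6, 1, 0.74)]
```

Flush and upright with 1 N of contact. I'm pulling down.

servo_tool --pt "0 0 0.2 0" --pt "0 0 0.4 0" --pt "0 0 0.6 0" --pt "0 0 0.8 0" --pt "0 0 1.0 0" --pt "0 0 1.0 0"

```text
time: 25.92
tool_pos: [0.5133, 0.2632, 0.2177]
ee_rot: [-3.141, 0.0, -3.063]
wrist_force: [1.3, -2.2, 0.6]
width: 0.0135
finger_force: 30.0
```

servo_tool --pt "0 0 0.1 0" --pt "0 0 0.2 0" --pt "0 0 0.3 0" --pt "0 0 0.3 0"

```text
time: 26.42
tool_pos: [0.5135, 0.263, 0.2152]
ee_rot: [-3.141, 0.001, -3.063]
wrist_force: [-0.3, -4.3, 3.8]
width: 0.0132
finger_force: 30.0
```

```bash
python3 tilt.py
```

```text
26.425 [0.51345183 0.26299991 0.21517493] [-0.25002256 -4.33247406  3.78852078] [-0.97547123 -0.1606243  -0.050701  ] shift(ramps),(front) [(0, 1, 0.94), (0, 0, 0.96)]
at pull: [(3, 2, 0.87), (6, 1, 0.74)]
```

It has passed the old stop with a gentle ramp force. I'm continuing down.

servo_tool --pt "0 0 0.1 0" --pt "0 0 0.2 0" --pt "0 0 0.3 0" --pt "0 0 0.4 0" --pt "0 0 0.4 0"

```text
time: 27.1
tool_pos: [0.5137, 0.2627, 0.212]
ee_rot: [-3.141, 0.002, -3.064]
wrist_force: [0.8, -5.3, 5.6]
width: 0.0134
finger_force: 30.0
```

```bash
python3 tilt.py
```

```text
27.1 [0.51374321 0.26272281 0.21196028] [ 0.83209731 -5.26348731  5.62804247] [-1.1941069  -0.18678988 -0.11394159] shift(ramps),(front) [(1, 1, 0.92), (1, 0, 0.95)]
at pull: [(3, 2, 0.87), (6, 1, 0.74)]
```

servo_tool --pt "0 0 0.1 0" --pt "0 0 0.2 0" --pt "0 0 0.3 0" --pt "0 0 0.4 0" --pt "0 0 0.4 0"

```text
time: 27.78
tool_pos: [0.5142, 0.2625, 0.209]
ee_rot: [-3.141, 0.004, -3.064]
wrist_force: [0.6, -7.3, 8.2]
width: 0.0136
finger_force: 30.0
```

servo_tool --pt "0 0 0.1 0" --pt "0 0 0.2 0" --pt "0 0 0.3 0" --pt "0 0 0.4 0" --pt "0 0 0.4 0"

```text
time: 28.4
tool_pos: [0.5147, 0.2625, 0.2061]
ee_rot: [-3.141, 0.006, -3.064]
wrist_force: [1.2, -6.9, 11.3]
width: 0.0132
finger_force: 30.0
```

```bash
python3 tilt.py
```

```text
28.4 [0.51465196 0.26251604 0.20611766] [ 1.22549424 -6.93914245 11.33317771] [-1.41295463 -0.08079549 -0.06903552] shift(ramps),(front) [(1, 1, 0.87), (1, 0, 0.92)]
at pull: [(3, 2, 0.87), (6, 1, 0.74)]
```

servo_tool --pt "0 0 0.1 0" --pt "0 0 0.2 0" --pt "0 0 0.3 0" --pt "0 0 0.3 0"

```text
time: 28.95
tool_pos: [0.5149, 0.2626, 0.204]
ee_rot: [-3.141, 0.007, -3.064]
wrist_force: [1.4, -6.4, 14.1]
width: 0.0133
finger_force: 30.0
```

servo_tool --pt "0 0 0.1 0" --pt "0 0 0.2 0" --pt "0 0 0.2 0"

```text
time: 29.32
tool_pos: [0.5151, 0.2626, 0.2025]
ee_rot: [-3.141, 0.008, -3.064]
wrist_force: [0.4, -7.6, 14.7]
width: 0.0134
finger_force: 30.0
```

servo_tool --pt "0 0 0.1 0" --pt "0 0 0.2 0" --pt "0 0 0.2 0"

```text
time: 29.7
tool_pos: [0.5153, 0.2626, 0.2011]
ee_rot: [-3.142, 0.009, -3.064]
wrist_force: [0.1, -8.1, 16.5]
width: 0.0135
finger_force: 30.0
```

```bash
python3 tilt.py
```

```text
29.7 [0.51527668 0.26257719 0.20105158] [ 0.0732559  -8.11815967 16.47613826] [-1.49964529  0.06712209 -0.09806528] shift(ramps),(front) [(1, 1, 0.79), (1, -1, 0.91)]
at pull: [(3, 2, 0.87), (6, 1, 0.74)]
```

servo_tool --pt "0 0 0.1 0" --pt "0 0 0.15 0" --pt "0 0 0.15 0"

```text
time: 30.12
tool_pos: [0.5155, 0.2626, 0.2002]
ee_rot: [3.142, 0.01, -3.064]
wrist_force: [-0.8, -8.8, 18.1]
width: 0.0132
finger_force: 30.0
```

```bash
python3 - <<'E'
from h import *
# caddy height from side picture: match bar/keyhole-free front patch via caddy front wall vs. prediction at known unslipped h2 pose
ref=cv2.imread("pics/h2_raw.png")[:,:640];o=get_obs();s=snapshot("side");c=camera_model("side")
p0=np.array([.5185,.2289,.2287]);p1=o["tool_pos"];print(o["time"],p1,o["wrist_force"])
for nm,dz,dn in(("bar",.008,0),("front",-.135,-.035),("floor corner",-.15,-.035)):
    a=proj(c,p0+[0,dn,dz]);b=proj(c,p1+[0,dn,dz])
    x,y=np.round(a).astype(int);h=9
    T=cv2.resize(ref[y-h:y+h,x-h:x+h],None,fx=4,fy=4,interpolation=cv2.INTER_CUBIC)
    X,Y=np.round(b).astype(int);S=cv2.resize(s[Y-h-6:Y+h+6,X-h-6:X+h+6],None,fx=4,fy=4,interpolation=cv2.INTER_CUBIC)
    m=cv2.matchTemplate(S,T,cv2.TM_CCOEFF_NORMED);_,v,_,l=cv2.minMaxLoc(m)
    d=np.array([X-x+l[0]/4-6,Y-y+l[1]/4-6]);print(nm,"moved px",d,"expected",np.round(b-a,2),round(v,2))
E
```

```text
30.125 [0.5154578  0.26258773 0.20024047] [-0.84216098 -8.79787584 18.14620896]
bar moved px [-6.  5.] expected [-5.87  5.14] 0.94
front moved px [-3.5  2. ] expected [-5.89  3.53] 0.9
floor corner moved px [-11.     5.75] expected [-5.86  3.39] 0.82
```

servo_tool --pt "0 -0.1 0 0" --pt "0 -0.15 0.1 0" --pt "0 -0.15 0.15 0" --pt "0 -0.15 0.15 0"

```text
time: 30.68
tool_pos: [0.5155, 0.2626, 0.1991]
ee_rot: [3.139, 0.01, -3.063]
wrist_force: [-1.3, -6.1, 17.6]
width: 0.0133
finger_force: 30.0
```

```bash
python3 tilt.py; python3 - <<'E'
from h import *
s=snapshot("side").astype(int);d=s[138:166,249:261];print(np.hstack([d[...,2],d[...,0]-d[...,1]]))
E
```

```text
30.675 [0.51550536 0.26258905 0.19907358] [-1.32154777 -6.09180074 17.62787291] [-1.01254544  0.15683592 -0.08007887] shift(ramps),(front) [(1, 1, 0.75), (1, -2, 0.93)]
at pull: [(3, 2, 0.87), (6, 1, 0.74)]
[[ 45  42  44  43  43  44  42  44  44  42  43  44 -34 -29 -29 -30 -30 -30
  -30 -30 -30 -29 -30 -29]
 [ 47  43  44  42  44  42  44  44  44  42  46  46 -41 -30 -31 -31 -30 -30
  -30 -30 -29 -27 -35 -38]
 [ 43  43  44  41  43  44  42  43  45  42  50  49 -30 -28 -30 -30 -31 -30
  -29 -28 -35 -28 -47 -47]
 [ 43  43  42  44  44  44  44  41  50  44  43  45 -31 -29 -29 -29 -29 -31
  -32 -27 -48 -29 -28 -28]
 [ 43  42  42  44  42  43  45  45  43  41  44  44 -31 -30 -29 -32 -28 -29
  -38 -28 -29 -30 -28 -30]
 [ 44  44  43  46  44  43  44  44  43  46  46  43 -31 -28 -27 -38 -29 -30
  -29 -29 -29 -34 -37 -29]
 [ 44  43  42  44  42  44  43  43  46  52  52  43 -31 -29 -29 -29 -29 -29
  -29 -29 -34 -50 -50 -28]
 [ 45  43  41  43  44  44  43  43  46  50  45  43 -31 -29 -30 -30 -35 -33
  -30 -28 -39 -46 -33 -27]
 [ 45  43  43  44  50  49  44  41  43  43  42  44 -30 -30 -29 -32 -48 -43
  -35 -29 -
[... 1235 characters left out ...]
45  45  44  44  45  44  45  44  43  44  44 -31 -31 -31 -30 -30 -22
  -35 -34 -30 -31 -29 -30]
 [ 44  45  45  45  44  46  44  44  45  43  45  44 -31 -31 -31 -30 -30 -30
  -30 -29 -30 -29 -28 -30]
 [ 45  44  45  43  43  45  45  44  43  46  45  44 -32 -30 -31 -30 -28 -30
  -29 -29 -29 -29 -29 -30]
 [ 45  44  46  44  45  44  44  44  44  44  44  45 -30 -31 -31 -31 -29 -30
  -29 -30 -29 -30 -29 -29]
 [ 45  44  46  45  44  45  45  43  46  45  43  45 -31 -31 -31 -31 -28 -29
  -29 -29 -30 -29 -30 -28]
 [ 45  45  47  45  45  45  45  45  44  44  45  45 -31 -31 -31 -31 -30 -28
  -30 -29 -29 -29 -29 -28]
 [ 47  45  46  46  45  45  44  43  46  46  43  45 -30 -32 -32 -32 -30 -29
  -29 -30 -28 -28 -30 -28]]
```

```bash
python3 - <<'E'
from h import *
c=camera_model("side");o=get_obs()
n=np.array([np.cos(np.radians(93.5)),np.sin(np.radians(93.5)),0]);u=np.array([-n[1],n[0],0]);P0=np.array([.512,.2982,0])
def hit(px,off):
    a,d=ray(c,*px);k=((P0-off*n-a)@n)/(d@n);p=a+k*d;return round(((p-P0)@u)*1e3,1),round(p[2]*1e3,1)
d=cv2.imread("pics/side0.png")
s=snapshot("side").astype(float);m=np.clip(s[146:153,254:260,2]-44,0,60);yy,xx=np.mgrid[146:153,254:260]
cen=((m*xx).sum()/m.sum(),(m*yy).sum()/m.sum());print(cen,[hit(cen,f) for f in(.009,.011,.013)])
print("entry bottom centre rear", hit((255.5,158.3),0),"caddy bottom",o["tool_pos"][2]-.1577+.065)
E
```

```text
(np.float64(256.4224872231687), np.float64(149.04770017035776)) [(np.float64(-0.6), np.float64(143.8)), (np.float64(0.7), np.float64(145.0)), (np.float64(1.9), np.float64(146.3))]
entry bottom centre rear (np.float64(2.1), np.float64(106.9)) caddy bottom 0.10634743323050588
```

```bash
python3 -c "
from h import *
cv2.imwrite('pics/s_a.png',np.mean([snapshot('side') for _ in range(4)],axis=0).astype(np.uint8))"
```

servo_tool --pt "0 0 0.1 0" --pt "0 0 0.15 0" --pt "0 0 0.15 0"

```text
time: 31.4
tool_pos: [0.5156, 0.2626, 0.1989]
ee_rot: [3.138, 0.012, -3.063]
wrist_force: [-1.6, -6.1, 22.0]
width: 0.0133
finger_force: 30.0
```

```bash
python3 - <<'E'
from h import *
b=np.mean([snapshot('side') for _ in range(4)],axis=0).astype(np.uint8);cv2.imwrite('pics/s_b.png',b);a=cv2.imread('pics/s_a.png')
o=get_obs();print(o["time"],o["tool_pos"],o["wrist_force"])
c=camera_model("side");p=o["tool_pos"];print("px per mm down",(proj(c,p-[0,0,.001])-proj(c,p)))
g=lambda im:cv2.cvtColor(im,cv2.COLOR_BGR2GRAY).astype(np.float32)
for nm,q in(("caddy low",p+[0,-.035,-.135]),("caddy side",p+[-.03,0,-.12]),("fingers",p+[0,0,.05]),("bar",p+[.03,0,.01]),("keyhole",p+[0,.03,-.09])):
    x,y=np.round(proj(c,q)).astype(int);h=11
    A=g(a)[y-h:y+h,x-h:x+h];B=g(b)[y-h:y+h,x-h:x+h]
    print(nm,(x,y),np.round(cv2.phaseCorrelate(A,B,cv2.createHanningWindow(A.shape[::-1],cv2.CV_32F)),2) if 0 else cv2.phaseCorrelate(A,B,cv2.createHanningWindow(A.shape[::-1],cv2.CV_32F)))
E
```

```text
31.6 [0.51560145 0.26262211 0.19891413] [-1.49201077 -5.65486752 20.87965416]
px per mm down [0.03758714 0.29261956]
caddy low (np.int64(270), np.int64(178)) ((-0.07480067540395474, 0.07590861801032922), 1.0013271160423756)
caddy side (np.int64(256), np.int64(173)) ((-0.009502202074283872, 0.07612987677157435), 0.9977332932046719)
fingers (np.int64(258), np.int64(121)) ((-0.02338904714937229, 0.21390367624188578), 0.9856673861957259)
bar (np.int64(267), np.int64(130)) ((0.03168796692274256, -0.03059305024029335), 0.9839975622793039)
keyhole (np.int64(258), np.int64(158)) ((-0.20395211967643867, 0.021751193943607916), 1.0039658322930336)
```

That is a hard stop: 1.5 mm commanded gave 0.2 mm of motion, so the stud is home. I'm relaxing the load to near zero before opening.

servo_tool --pt "0 0 -0.15 0" --pt "0 0 -0.3 0" --pt "0 -0.1 -0.45 0" --pt "0 -0.15 -0.55 0" --pt "0 -0.15 -0.55 0"

```text
time: 32.22
tool_pos: [0.5151, 0.2625, 0.1992]
ee_rot: [3.137, 0.007, -3.062]
wrist_force: [3.1, -0.2, 6.4]
width: 0.0131
finger_force: 30.0
```

servo_tool --pt "-0.05 0 -0.1 0" --pt "-0.1 0 -0.15 0" --pt "-0.1 0 -0.15 0"

```text
time: 32.6
tool_pos: [0.515, 0.2625, 0.1992]
ee_rot: [3.137, 0.003, -3.062]
wrist_force: [1.4, 2.8, 6.1]
width: 0.0132
finger_force: 30.0
```

servo_tool --pt "0 0 0 0" --pt "0 0 0 0" --pt "0 0 0 0" --pt "0 0 0 0" --pt "0 0 0 0" --pt "0 0 0 0" --claw 200

```text
time: 33.35
tool_pos: [0.5144, 0.2604, 0.1982]
ee_rot: [3.141, 0.0, -3.063]
wrist_force: [0.2, -0.4, -0.2]
width: 0.0207
finger_force: 0.0
```

servo_tool --pt "0 0 0 0" --pt "0 0 0 0" --pt "0 0 0 0" --pt "0 0 0 0" --claw 130

```text
time: 33.85
tool_pos: [0.5144, 0.2604, 0.1982]
ee_rot: [3.142, 0.0, -3.063]
wrist_force: [0.2, 0.4, 0.4]
width: 0.0457
finger_force: 0.0
```

servo_tool --pt "0 0 -1 0" --pt "0 0 -2.5 0" --pt "0 0 -4.5 0" --pt "0 0 -7 0" --pt "0 0 -10 0" --pt "0 0 -12 0" --pt "0 0 -12 0"

```text
time: 34.72
tool_pos: [0.5152, 0.2608, 0.3217]
ee_rot: [3.14, 0.006, -3.063]
wrist_force: [0.2, -0.4, -0.4]
width: 0.046
finger_force: 0.0
```

```bash
python3 - <<'E'
from h import *
b=np.mean([snapshot('side') for _ in range(4)],axis=0).astype(np.uint8);cv2.imwrite('pics/s_c.png',b);a=cv2.imread('pics/s_b.png')
o=get_obs();print(o["time"],o["tool_pos"],o["wrist_force"],o["width"])
for nm,(x,y) in(("low",(270,178)),("side",(256,173)),("keyhole",(257,153)),("win",(278,158))):
    h=12;T=a[y-h:y+h,x-h:x+h];z=lambda i:cv2.resize(i,None,fx=8,fy=8,interpolation=cv2.INTER_CUBIC)
    m=cv2.matchTemplate(z(b[y-h-4:y+h+4,x-h-4:x+h+4]),z(T),cv2.TM_CCOEFF_NORMED);_,v,_,l=cv2.minMaxLoc(m);print(nm,l[0]/8-4,l[1]/8-4,round(v,3))
d=b.astype(int)[146:160,253:260];print(np.hstack([d[...,2],d[...,0]-d[...,1]]))
E
```

```text
34.925 [0.51402249 0.26033555 0.3169842 ] [-0.08383409  0.22495941 -0.01968847] 0.04582583837819085
low -0.125 0.0 0.986
side -0.125 0.0 0.956
keyhole 0.0 -0.125 0.909
win 0.0 -0.125 0.996
[[ 50  47  45  40  40  40  41 -48 -42 -42 -29 -31 -24 -23]
 [ 46  43  43  81  82  45  40 -41 -34 -28 -15 -17 -23 -25]
 [ 43  39  58 143 134  65  39 -30 -25 -18  -3  -3 -11 -26]
 [ 42  39  73 127  84  80  39 -30 -25 -13  -3  -2  -3 -26]
 [ 43  40  78  92  84  67  40 -29 -26  -9  -3  -2 -11 -26]
 [ 42  41  56  77  70  43  41 -29 -26 -13   2  -8 -23 -27]
 [ 42  41  40  39  40  41  42 -25 -26   0  21 -23 -26 -29]
 [ 42  42  42  41  41  43  43 -26 -28  11  20  12 -17 -32]
 [ 42  42  42  42  42  41  44 -28 -25  20  19  19  -4 -32]
 [ 43  42  42  42  42  42  43 -31   1  20  17  19  10 -33]
 [ 43  41  42  42  43  42  43 -31  19  19  18  20  13 -32]
 [ 43  42  42  43  43  45  44 -31   4  21  11  14 -15 -33]
 [ 43  43  42  44  43  45  43 -31  -8   7 -16 -12 -34 -30]
 [ 44  44  44  45  43  43  43 -29 -22 -35 -34 -30 -31 -29]]
```

The caddy stayed put within a fraction of a millimetre after release, and the gripper is clear. Handing in.

```bash
python3 -c "
from bench import *
print(close_job())"
```

```text
the job is handed in; nothing more can be done
None
```

I hung the green caddy on the stud, pulled it down to a firm stop, let go, and handed the job in at about 35 s. The pull peaked at about 22 N (limit 28 N), and the caddy stayed in place after release.

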